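Open the furnace's drop-down door with the pull rod

TASK

Get the bench furnace ready for loading: take the pull rod from its rest, feel lightly with its bent end for the brass eye on the door latch and hook it in from the side, then pull gently until the latch lets go and, with the rod still in the eye, let the door down slowly until it lies fully open on its stop. Unhook the rod and lay it back level in both forks of its rest, as you found it; never force the rod or let the door drop, keep the gripper and arm off the furnace, and leave the other things on the bench as they are.

Things in the scene. Friction and masses are not known exactly. Their poses are not given: they have to be found in the camera images.
- pull_rod: pull rod, 0.16 kg: dark wooden handle 20 mm wide (y), 24 mm high, from x = -85 to 45 mm, then an 8 mm steel shaft to x = 115 mm, where it bends square into a prong. Origin on the axis in the handle: grip it here, from above, across the 20 mm. x runs to the hook end, y the way the prong points, z up. It lies level in its rest at the start, x roughly away from the robot
- prong (a point): middle of the prong's working length, (115, 16, 0) mm in the rod's frame, same axes. The prong is 7 mm thick and runs from the shaft along +y to a rounded tip at y = 32 mm. How the rod has settled in the fingers is not measured; the prong may be some mm off
- rest_seat (a point): where the rod's origin belongs in its rest, 60 mm above the bench, x along the rod; it starts up to 8 mm from here along x. Does not move
- rod_rest: the rest, fixed: grey base plate 190 x 74 mm, top at z = 12 mm, origin at its underside, 60 mm under rest_seat. Its rear fork (x = -60 mm) carries the handle in a 27 mm slot, the front fork (x = 80 mm) the shaft in a 15 mm slot; the slots flare upward to the forks' tops at z = 73 mm. The rod lifts straight out; the handle is free between the forks
- furnace: light-grey bench furnace with a dark front frame, fixed, 250 mm deep (x), 220 wide (y), 315 high. Origin at the middle of its front face's lower edge (bench level), x into it. A dark drop-down door, 150 mm wide and 130 high, hangs on the upper front, hinged at its lower edge; shut, its outside is at x = -23 mm. A steel latch lever, 12 mm wide, hangs in front of the door's top edge
- door_hinge (a point): middle of the door's hinge line, at (-12, 0, 145) mm in the furnace's frame, same axes; the hinge line runs along y
- eye_pivot (a point): pin at the latch lever's lower end that carries the brass eye; with the door shut at (-32, 0, 114) mm from door_hinge; turns with the door. The eye is a ring of 5 mm wire with an 11 mm hole, hole axis along the furnace's y, hole centre 24 mm from the pin. It pivots stiffly about y (1.5 N at the hole) and was left at any angle from 43 degrees above to 69 below straight out (-x); not measured
- furnace_door (a joint): door angle: 0 shut, 1.53 fully open (level, on its stop). The prong enters the eye from the furnace's -y side. Pulled straight out (level with eye_pivot) with 4 to 9 N the eye comes 7 mm, the sprung lever's claw drops off its keeper and the door (0.35 kg) is free; a slanting pull needs far more. Past 0.3 rad it falls unless held back. The lever springs back to its place on the door. At the end the eye hangs 30 to 60 mm under the level door
- sample_pot_1: white sample pot, 54 mm wide, 68 mm high; origin at its underside. A bystander, to be left alone
- sample_pot_2: white sample pot, 54 mm wide, 68 mm high; origin at its underside. A bystander, to be left alone
- sample_pot_3: sample pot with a red lid, 48 mm wide, 60 mm high; origin at its underside. A bystander, to be left alone
- beaker_100: glass beaker, 52 mm wide, 68 mm high; origin at its underside. A bystander, to be left alone
- beaker_50: small glass beaker, 44 mm wide, 55 mm high; origin at its underside. A bystander, to be left alone
- marker_black: black-capped marker lying down, 138 mm long; origin at its underside. A bystander, to be left alone
- weigh_boats: stack of white weighing boats, 63 mm wide, 28 mm high; origin at its underside. A bystander, to be left alone
- spout_pouch: standing pouch with a spout, 226 mm high; origin at its underside. A bystander, to be left alone
- timer: bench timer, 68 mm wide, 65 mm high; origin at its underside. A bystander, to be left alone
There are look-alikes about, which are no part of the job. Several things have the shape of the pull_rod; the one meant has the colours described above.

How it is judged:
By the outcome, as a careful person would: the job done as asked, in the order asked, and still so for the second after the job is handed in, with the robot touching nothing.
It also fails if it takes over 72 s, if anything falls off the work surface, if the arm or the gripper's body presses on something with over 40 N, if the wrist force passes 120 N, or if a joint passes its speed limit or range.

ROBOT

A 7-joint arm with a two-finger parallel gripper is mounted at the origin on a cart in front of the work surface, level with it; the furniture and walls round the work are solid. World frame = base frame: x ahead of the robot, y to its left, z up, the work surface at z = 0. Lengths are in m, angles in rad, forces in N, time in s.
With the tool pointing down it reaches from about 0.4 to 0.85 m from the base axis. Payload 10.4 kg.
Tool frame: the origin (TCP) lies at the very end of the fingers, on their centre line; the grasp point (between the pads) lies 19 mm behind it; x points along the fingers, z is the direction in which the jaws open and shut, and the axes are right-handed (so a half turn about x gives the same grasp; the last joint's range is limited). The gripper opens to 85 mm and grips with 20 to 120 N. Pads are 22 mm wide; open, the fingers measure 114 mm over their backs; the gripper's body (76 mm by 85 mm) begins 54 mm behind the grasp point. The pads swing forward as they close: fully open they stand 13 mm farther back than shut.
Start: joints at [1.114, 0.332, -0.065, 1.46, 0.022, 1.35, -0.088], TCP at [0.263, -0.567, 0.231] pointing down, gripper open.
Joint ranges: [-2.6, 2.6], [-0.5, 2.12], [-1.47, 1.34], [0.16, 2.42], [-1.27, 4.41], [0.06, 2.06], [-2.6, 2.6]. Speed limits (rad/s): [2.22, 2.22, 2.79, 2.79, 3.14, 3.14, 3.14].

INTERFACE

Orientations are given as a unit quaternion [x, y, z, w].
In Python, from workcell import readout, camera, manip gives the robot as it stands.
- The arm moves only by the shell command python3 -m inch 'ROWS' [FORCE]. ROWS is JSON, a list of rows, each a list of 3 entries, a list of its own where there are three numbers: the turn, a rotation vector about the tool's x, y, z in degrees, then the shift along the tool's x, y, z in mm, then the closure, from 0 (fully open) to 1 (shut). In form: [[[wx, wy, wz], [dx, dy, dz], hand], ...]. A call has 1 to 10 rows; each row is the pose to reach, as a shift and turn from the pose measured when the call began, along the tool's axes at that moment; what a row does not reach only later rows make up. A row lasts 1/8 s, in which the tool goes at most 62.5 mm and 10.7 degrees, less where a joint would pass 70% of its speed; a pose out of reach is approached as far as the arm can. A call with a gripper value outside its range is refused whole. The fingers move at their own pace and stop on an object; FORCE is the grip in N (left out, the last holds). Time passes only in rows, so rows that repeat a pose let the fingers close. It gives the time, the measured TCP pose, the force and the opening at its end, in the units of the state.
- readout.get_obs(): the state, without advancing time (a new reading comes with each control period).
- camera(name): name is "side" or "top"; returns a dict with "pixels" (384x512x3 uint8, red, green, blue), "range_z" (384x512 float32, m along the optical axis (not along the pixel's ray), 0 where there is no reading), "intrinsics" (3x3 intrinsics, pixels), "extrinsics" (4x4, takes a point from world to camera coordinates). Camera axes: x right, y down, z forward; pixel columns grow to the right and rows downward; lengths in m; the calibration is good to about 2 mm. A picture is of the moment at which its call begins.
- manip.hand_in(): hands the job in, once; it reports no verdict.
The state is a dict: "clock": time; "joint_pos": joint angles; "joint_velocities": joint speeds; "tau": joint torques, N m; "position": TCP position; "ee_rot": TCP orientation; "ft_force": force on the tool from outside, world axes, zero at the start; "torque": the same for the moment, N m; "grip_width": opening from 0.0 (shut) to 1.0 (fully open).
Only numpy, scipy, OpenCV 4.12 (cv2) and the standard library are available. Lean on these libraries where they do the work, as an engineer would, in place of code of your own. Each camera call takes 0.05 s, during which the arm holds its last target.

## Working session

There is one attempt and no reset: what is moved stays moved. The work goes in short steps, Python scripts to look and compute and a shell command to move; the robot and the scene stay as the last step left them, time stands still between calls to the robot, and variables do not carry over. Pictures are saved under pics/ and viewed, and the job is handed in when it is done.

```bash
ls -la; mkdir -p pics; python3 - <<'E'
from workcell import readout,camera,manip
import cv2,numpy as np
o=readout.get_obs()
for k,v in o.items(): print(k,np.round(v,4))
for n in("side","top"):
    c=camera(n)
    cv2.imwrite(f"pics/{n}0.png",cv2.resize(c["pixels"][:,:,::-1],(800,600),interpolation=cv2.INTER_CUBIC))
    np.savez(f"{n}0.npz",**c)
    print(n,np.round(c["intrinsics"],1),np.round(c["extrinsics"],3), (c["range_z"]>0).mean())
E
```

```text
total 12
drwxr-xr-x  3 agent agent 4096 Dec  7 15:09 .
drwxr-xr-x 23 root  root  4096 Dec  7 15:09 ..
drwxr-xr-x  2 agent agent 4096 Dec  7 15:09 pics
clock 0.0
joint_pos [ 1.1144  0.3329 -0.0647  1.4609  0.0216  1.3499 -0.0885]
joint_velocities [-0.0017 -0.0014 -0.0008  0.0001  0.0011  0.0008  0.0001]
tau [ 1.10000e-03 -6.25441e+01  5.03000e-02 -3.91609e+01  1.64000e-02
  1.00000e-02  1.00000e-04]
position [ 0.2625 -0.5668  0.2305]
ee_rot [ 0.3809  0.5963 -0.3804  0.5955]
ft_force [-0.03   -0.5456 -0.6227]
torque [-0.0349 -0.0351 -0.0517]
grip_width 0.9989
side [[481.2   0.  246.3]
 [  0.  481.2 194.9]
 [  0.    0.    1. ]] [[-7.910e-01 -6.120e-01  1.000e-03  5.010e-01]
 [-4.050e-01  5.210e-01 -7.510e-01  3.660e-01]
 [ 4.590e-01 -5.940e-01 -6.600e-01  1.818e+00]
 [ 0.000e+00  0.000e+00  0.000e+00  1.000e+00]] 0.9960988362630209
top [[401.2   0.  251.2]
 [  0.  401.2 200.6]
 [  0.    0.    1. ]] [[-0.006 -1.     0.01   0.005]
 [-0.996  0.005 -0.094  0.626]
 [ 0.094 -0.01  -0.996  1.429]
 [ 0.     0.     0.     1.   ]] 0.9962209065755209
```

View pics/side0.png

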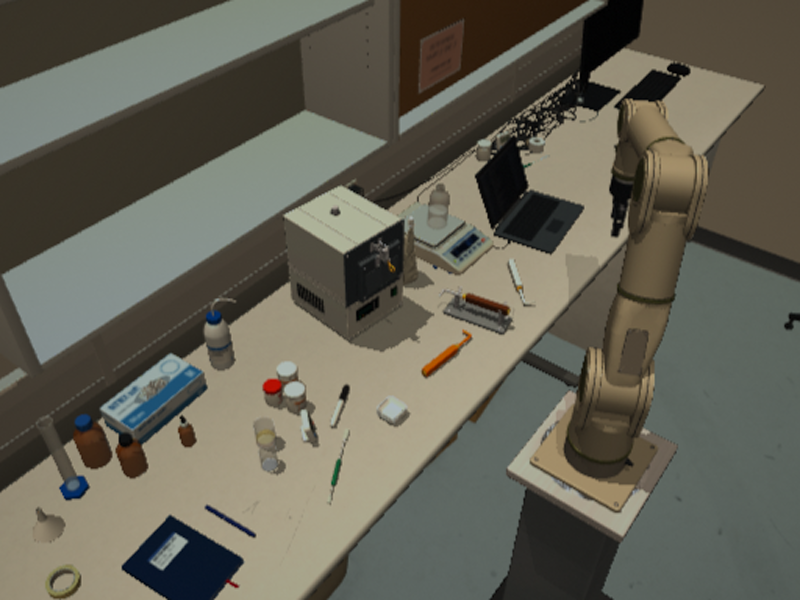

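View pics/top0.png

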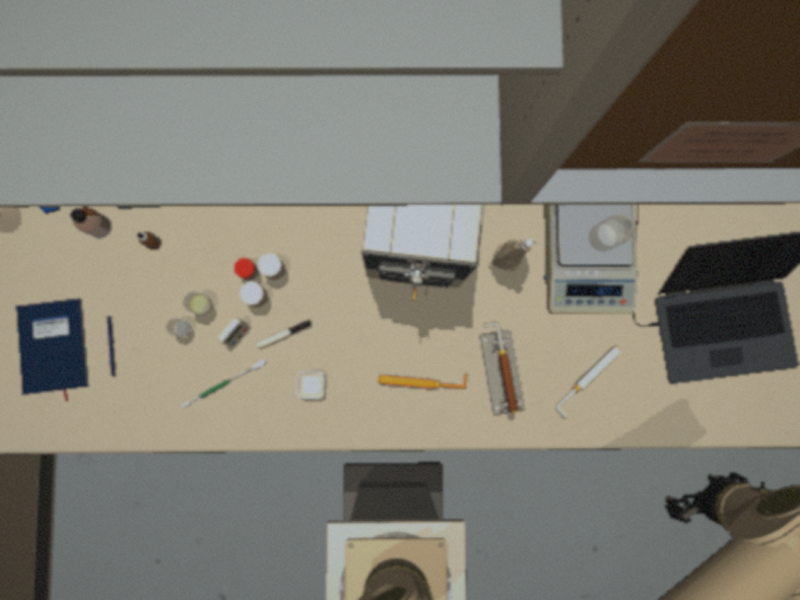

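Side view: the rest with the brown-handled rod is at about (480,310), the furnace at (345,260), and the brass eye at (390,265). Top view: rod at (505,370), eye at (414,293). The orange and white rods are look-alikes. The pouch is at (510,250), close to the furnace's right side.

```bash
cat > h.py <<'E'
import numpy as np,cv2
from scipy.spatial.transform import Rotation as R
def load(f):
    return dict(np.load(f))
def grab(n,f=None):
    from workcell import camera
    c=camera(n)
    if f: np.savez(f,**c)
    return c
def proj(c,p):
    p=np.atleast_2d(p); E=c["extrinsics"]; q=p@E[:3,:3].T+E[:3,3]; u=q@c["intrinsics"].T
    return u[:,:2]/u[:,2:],q[:,2]
def ray(c,uv):
    uv=np.atleast_2d(uv).astype(float); d=np.c_[uv,np.ones(len(uv))]@np.linalg.inv(c["intrinsics"]).T
    E=c["extrinsics"]; return -E[:3,:3].T@E[:3,3], d@E[:3,:3]
def plane(c,uv,z):
    o,d=ray(c,uv); return o+d*((z-o[2])/d[:,2])[:,None]
def cloud(c):
    h,w=c["range_z"].shape; v,u=np.mgrid[:h,:w]
    o,d=ray(c,np.c_[u.ravel(),v.ravel()]); return (o+d*c["range_z"].ravel()[:,None]).reshape(h,w,3)
def tri(c1,a,c2,b):
    o1,d1=ray(c1,a);o2,d2=ray(c2,b);d1=d1[0];d2=d2[0]
    s=np.linalg.lstsq(np.c_[d1,-d2],o2-o1,rcond=None)[0]
    p,q=o1+d1*s[0],o2+d2*s[1]; return (p+q)/2,np.linalg.norm(p-q)
def crop(c,x0,y0,x1,y1,k,f,marks=()):
    im=cv2.resize(c["pixels"][y0:y1,x0:x1,::-1],None,fx=k,fy=k,interpolation=cv2.INTER_CUBIC).copy()
    im=cv2.convertScaleAbs(im,alpha=1.5)
    for m in marks: cv2.circle(im,(int((m[0]-x0+.5)*k),int((m[1]-y0+.5)*k)),3,(0,255,0),1)
    cv2.imwrite(f,im)
E
python3 - <<'E'
from h import *
s=load("side0.npz");t=load("top0.npz")
crop(s,270,170,340,220,11,"pics/s_rod.png")
crop(t,300,195,345,270,8,"pics/t_rod.png")
crop(s,175,110,265,220,5,"pics/s_fur.png")
crop(t,225,125,345,200,6,"pics/t_fur.png")
E
```

```text
(no output)
```

View pics/s_rod.png

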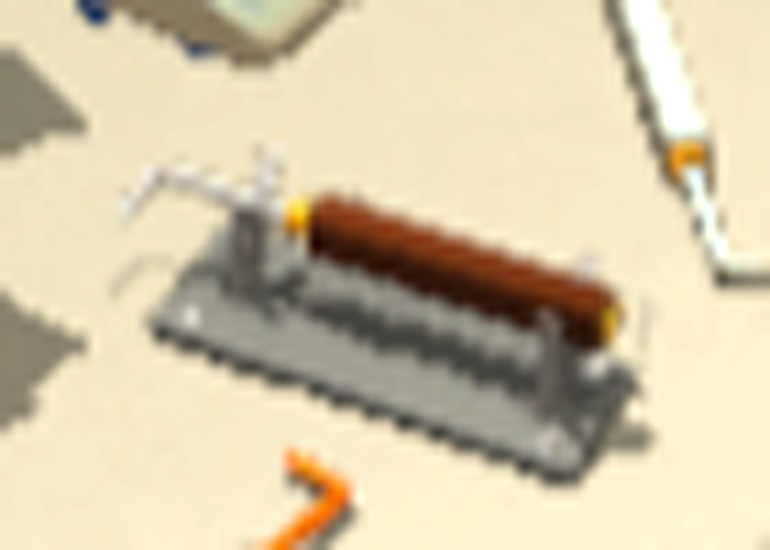

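View pics/t_rod.png

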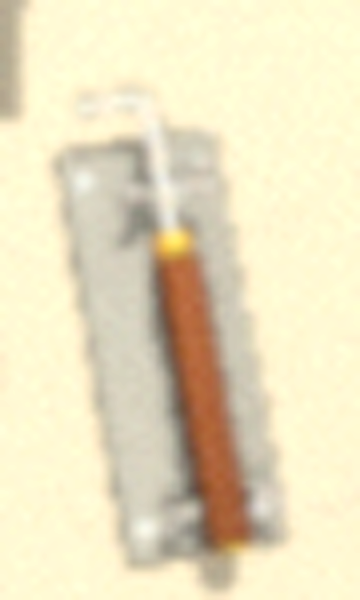

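View pics/s_fur.png

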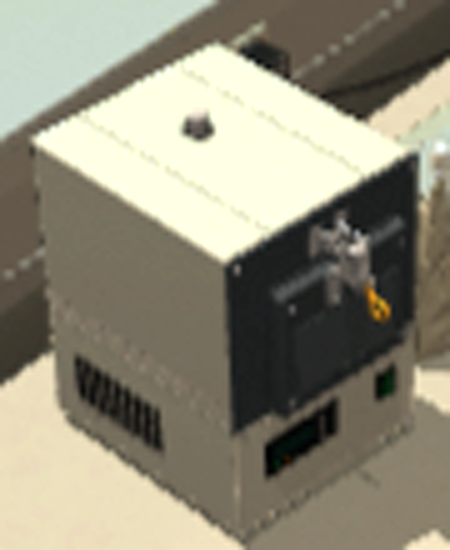

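View pics/t_fur.png

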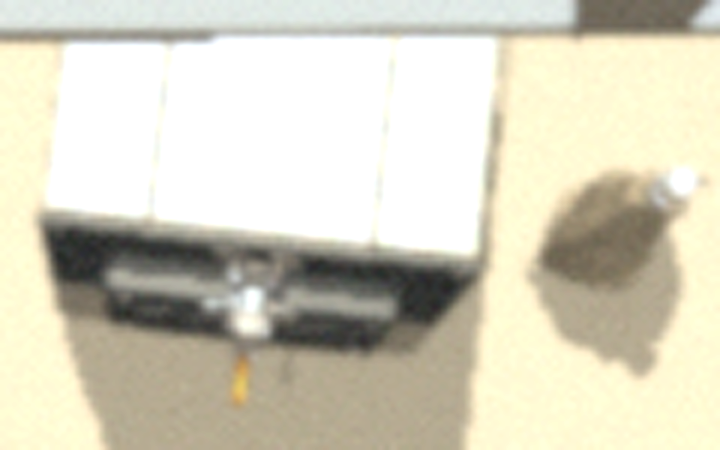

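The crops are clear. The side crop shows the eye's hole at about crop (381,311), with the eye drooping. Next I measure the rod, rest and furnace.

```bash
python3 - <<'E'
from h import *
s=load("side0.npz");t=load("top0.npz")
Ct=cloud(t);Cs=cloud(s)
for n,c,C,b in(("top",t,Ct,(300,195,345,270)),("side",s,Cs,(270,170,340,205))):
    hsv=cv2.cvtColor(c["pixels"],cv2.COLOR_RGB2HSV)
    m=np.zeros(hsv.shape[:2],bool); x0,y0,x1,y1=b; m[y0:y1,x0:x1]=1
    h=m&((hsv[...,0]<12)|(hsv[...,0]>172))&(hsv[...,1]>130)
    v,u=np.nonzero(h); P=C[h]
    print(n,h.sum(),"uv",u.mean(),v.mean(),"med",np.median(P,0),"z pct",np.percentile(P[:,2],[5,50,90,98]))
    pts=np.c_[u,v].astype(np.float32); (cx,cy),(w,hh),a=cv2.minAreaRect(pts); bp=cv2.boxPoints(((cx,cy),(w,hh),a)); print(bp.round(1).tolist())
    if n=="top":
        # axis: handle top plane z=.072
        Q=plane(c,pts,.072)[:,:2]; l=cv2.fitLine(Q.astype(np.float32),cv2.DIST_L2,0,.01,.01).ravel(); print("line",l, "yaw",np.degrees(np.arctan2(l[1],l[0])))
        d=l[:2]; pr=(Q-Q.mean(0))@d; print("ctr",Q.mean(0),"ext",pr.min(),pr.max())
    # yellow ferrule(s)
    y=m&(hsv[...,0]>18)&(hsv[...,0]<34)&(hsv[...,1]>150)
    nn,lab,st,ce=cv2.connectedComponentsWithStats(y.astype(np.uint8))
    for i in range(1,nn): print("yel",st[i,4],ce[i],np.median(C[lab==i],0))
# furnace top plane
def planefit(P):
    c=P.mean(0);u,sv,vt=np.linalg.svd(P-c);return c,vt[2],sv[2]/np.sqrt(len(P))
hs=cv2.cvtColor(s["pixels"],cv2.COLOR_RGB2HSV)
top=(Cs[...,2]>.305)&(Cs[...,2]<.325)&(Cs[...,0]>.4)&(Cs[...,0]<1)&(abs(Cs[...,1])<.35)
P=Cs[top];print("top n",top.sum(),np.median(P[:,2]))
r=cv2.minAreaRect(P[:,:2].astype(np.float32));print("side rect",r,cv2.boxPoints(r).round(4).tolist())
top=(Ct[...,2]>.305)&(Ct[...,2]<.325)&(Ct[...,0]>.4)&(abs(Ct[...,1])<.35)
P=Ct[top];r=cv2.minAreaRect(P[:,:2].astype(np.float32));print("top rect",r,cv2.boxPoints(r).round(4).tolist(),np.median(P[:,2]))
# lower front face
for n,C in(("side",Cs),("top",Ct)):
    f=(C[...,2]>.02)&(C[...,2]<.12)&(C[...,0]>.45)&(C[...,0]<.9)&(abs(C[...,1])<.2)
    print(n,f.sum())
    if f.sum()>50: np.save("f_%s.npy"%n,C[f])
E
```

```text
top 140 uv 324.90714285714284 244.47142857142856 med [ 0.46637344 -0.25565978  0.07181412] z pct [0.06498298 0.07181412 0.07504667 0.07719493]
[[319.5, 228.3000030517578], [323.70001220703125, 227.5], [330.3999938964844, 260.8999938964844], [326.20001220703125, 261.79998779296875]]
line [ 0.98530227  0.17081998  0.46652323 -0.25551033] yaw 9.835498
ctr [ 0.46652322 -0.25551033] ext -0.059421377517507895 0.05877511865143931
yel 6 [321.  225.5] [ 0.53286043 -0.24386507  0.06916018]
side 136 uv 310.69117647058823 194.06617647058823 med [ 0.4667059  -0.25118637  0.06788496] z pct [0.0513612  0.06788496 0.07648633 0.08065865]
[[297.20001220703125, 192.39999389648438], [298.79998779296875, 187.60000610351562], [324.6000061035156, 196.1999969482422], [323.0, 201.0]]
yel 2 [332.  183.5] [ 0.45204458 -0.42430276  0.02029896]
yel 4 [296.75 189.  ] [ 0.53742901 -0.24629588  0.06159762]
yel 3 [325. 199.] [ 0.39969477 -0.26437068  0.06818452]
top n 1859 0.315902233409026
side rect ((0.8265066146850586, -0.0609365850687027), (0.22483327984809875, 0.262993186712265), 83.65111541748047) [[0.6833999752998352, -0.15809999406337738], [0.9448000192642212, -0.18719999492168427], [0.9696000218391418, 0.03620000183582306], [0.7081999778747559, 0.06530000269412994]]
top rect ((0.7580798864364624, -0.05304640531539917), (0.21694256365299225, 0.11829081177711487), 84.26718139648438) [[0.6883999705314636, -0.1551000028848648], [0.8061000108718872, -0.16689999401569366], [0.8277999758720398, 0.04899999871850014], [0.710099995136261, 0.06080000102519989]] 0.31411822256401456
side 1213
top 283
```

```bash
python3 - <<'E'
from h import *
s=load("side0.npz");t=load("top0.npz")
Ct=cloud(t);Cs=cloud(s)
# yaw from orientation of front/side faces
a=np.radians(-6.0);X=np.array([np.cos(a),np.sin(a),0]);Y=np.array([-np.sin(a),np.cos(a),0]);O=np.array([.698,-.047,0])
for n,C in(("side",Cs),("top",Ct)):
    L=(C-O)@np.stack([X,Y,[0,0,1]]).T
    f=(L[...,2]>.03)&(L[...,2]<.13)&(abs(L[...,1])<.10)&(abs(L[...,0])<.02)
    P=C[f]; 
    if len(P)>30:
        c=P.mean(0); vt=np.linalg.svd(P-c)[2][2]; vt*=np.sign(vt[0]); print(n,"front lower n",len(P),"normal yaw",np.degrees(np.arctan2(vt[1],vt[0])),"tilt",vt[2],"Lx med",np.median(L[f][:,0]))
    f=(L[...,2]>.16)&(L[...,2]<.25)&(abs(L[...,1])<.07)&(L[...,0]>-.04)&(L[...,0]<0)
    P=C[f]; 
    if len(P)>30:
        c=P.mean(0); vt=np.linalg.svd(P-c)[2][2]; vt*=np.sign(vt[0]);print(n,"door",len(P),np.degrees(np.arctan2(vt[1],vt[0])),vt[2],np.percentile(L[f][:,0],[20,50,80]))
    f=(L[...,2]>.03)&(L[...,2]<.30)&(abs(L[...,1])>.09)&(abs(L[...,1])<.13)&(L[...,0]>.02)&(L[...,0]<.22)
    P=C[f];print(n,"sidewall",len(P), [np.median(L[f][:,1][L[f][:,1]>0]),np.median(L[f][:,1][L[f][:,1]<0]) if (L[f][:,1]<0).any() else None])
    if n=="side":
        c=P.mean(0); vt=np.linalg.svd(P-c)[2][2]; print("wall yaw",np.degrees(np.arctan2(-vt[0],vt[1])))
    hsv=cv2.cvtColor(dict(side=s,top=t)[n]["pixels"],cv2.COLOR_RGB2HSV)
    y=(hsv[...,0]>12)&(hsv[...,0]<32)&(hsv[...,1]>130)&(abs(L[...,1])<.06)&(L[...,0]<.0)&(L[...,0]>-.3)&(C[...,2]>.1)
    v,u=np.nonzero(y);print("eye px",list(zip(u,v)),"\n",L[y].round(4).tolist())
# base plate
px=[(16+300/1,0)]
for nm,(x,y) in dict(c1=(62,150),c2=(208,130),c3=(285,540),c4=(135,565)).items():
    p=plane(t,[(300+x/8-.5,195+y/8-.5)],.012);print(nm,p.round(4))
for nm,(x,y) in dict(bend=(152,104),tip=(80,104)).items():
    print(nm,plane(t,[(300+x/8-.5,195+y/8-.5)],.062).round(4))
for nm,(x,y) in dict(bend=(155,175),tip=(127,210)).items():
    print(nm,plane(s,[(270+x/11-.5,170+y/11-.5)],.062).round(4))
E
```

```text
side front lower n 504 normal yaw -6.699223774765241 tilt 0.005414659215613767 Lx med 0.004381754382793387
side door 357 -7.0438875810200425 -0.007944826028494955 [-0.02182773 -0.01925913 -0.01635528]
side sidewall 1448 [np.float64(0.10640912378403591), None]
wall yaw -6.8547011775094076
eye px [(np.int64(248), np.int64(167)), (np.int64(248), np.int64(168)), (np.int64(249), np.int64(168)), (np.int64(248), np.int64(169)), (np.int64(249), np.int64(169)), (np.int64(250), np.int64(169)), (np.int64(248), np.int64(170)), (np.int64(249), np.int64(170)), (np.int64(250), np.int64(170)), (np.int64(251), np.int64(170)), (np.int64(249), np.int64(171)), (np.int64(250), np.int64(171)), (np.int64(251), np.int64(171)), (np.int64(252), np.int64(171)), (np.int64(249), np.int64(172)), (np.int64(250), np.int64(172)), (np.int64(251), np.int64(172)), (np.int64(252), np.int64(172)), (np.int64(249), np.int64(173)), (np.int64(250), np.int64(173)), (np.int64(251), np.int64(173)), (np.int64(252), np.int64(173))] 
 [[-0.0414, 0.0014, 0.2567], [-0.0417, 0.0017, 0.2518], [-0.0513, 0.0059, 0.2594], [-0.0134, -0.02
[... 2048 characters left out ...]
0408, 1.4812], [-0.2141, 0.0408, 1.4812], [-0.2141, 0.0408, 1.4812], [-0.2141, 0.0408, 1.4812], [-0.2141, 0.0408, 1.4812], [-0.2141, 0.0408, 1.4812], [-0.2141, 0.0408, 1.4812], [-0.2141, 0.0408, 1.4812], [-0.0454, 0.0026, 0.2527], [-0.0491, 0.0024, 0.2567], [-0.0514, 0.002, 0.251], [-0.0543, 0.0016, 0.2498], [-0.0567, 0.0042, 0.2412], [-0.0612, 0.0042, 0.2525], [-0.0637, 0.0038, 0.2478]]
c1 [[ 0.5799 -0.2048  0.012 ]]
c2 [[ 0.5887 -0.2721  0.012 ]]
c3 [[ 0.4019 -0.3028  0.012 ]]
c4 [[ 0.3912 -0.2343  0.012 ]]
bend [[ 0.597  -0.2377  0.062 ]]
tip [[ 0.5972 -0.2057  0.062 ]]
bend [[ 0.5978 -0.2309  0.062 ]]
tip [[ 0.5943 -0.2054  0.062 ]]
  return _methods._mean(a, axis=axis, dtype=dtype,
  ret = ret.dtype.type(ret / rcount)
```

```bash
python3 - <<'E'
from h import *
s=load("side0.npz");t=load("top0.npz")
Ct=cloud(t);Cs=cloud(s)
a=np.radians(-6.8);X=np.array([np.cos(a),np.sin(a),0]);Y=np.array([-np.sin(a),np.cos(a),0]);O=np.array([.702,-.0475,0]);M=np.stack([X,Y,[0,0,1]])
for n,C in(("side",Cs),("top",Ct)):
    L=(C-O)@M.T
    f=(L[...,2]>.03)&(L[...,2]<.13)&(abs(L[...,1])<.10)&(abs(L[...,0])<.015); print(n,"front",f.sum(),np.median(L[f][:,0]))
    f=(L[...,2]>.16)&(L[...,2]<.25)&(abs(L[...,1])<.07)&(L[...,0]>-.035)&(L[...,0]<-.01);print("door",np.median(L[f][:,0]))
    if n=="side":
        f=(L[...,2]>.03)&(L[...,2]<.28)&(abs(L[...,1]-.11)<.02)&(L[...,0]>.03)&(L[...,0]<.2);print("wallL",f.sum(),np.median(L[f][:,1]))
    f=(abs(L[...,2]-.315)<.008)&(abs(L[...,1])<.13)&(L[...,0]>.02)&(L[...,0]<.1);print("top y range",np.percentile(L[f][:,1],[.5,1,99,99.5]),np.median(L[f][:,2]))
    f=(abs(L[...,2]-.315)<.008)&(abs(L[...,1])<.08);print("top x front",np.percentile(L[f][:,0],[.5,1,2]))
pin=O+M.T@np.array([-.044,0,.259]); hin=O+M.T@np.array([-.012,0,.145])
print("pin",pin,proj(s,pin)[0],proj(t,pin)[0])
for uv in [(250.7,171.7),(250.2,171)]:
    o,d=ray(s,[uv]);o2=M@(o-O);d2=M@d[0];k=-o2[1]/d2[1];p=o2+k*d2;print("side hole on y=0",p,"rel pin",p-[-.044,0,.259],"ang",np.degrees(np.arctan2(p[2]-.259,-(p[0]+.044))))
for uv in [(264.2,191.5),(264.5,185)]:
    print(M@(plane(t,[uv],.24)[0]-O))
marks_s=[];marks_t=[]
for th in(0,-20,-40,-60):
    r=np.radians(th); p=O+M.T@np.array([-.044-.024*np.cos(r),0,.259+.024*np.sin(r)]); marks_s.append(proj(s,p)[0][0]);marks_t.append(proj(t,p)[0][0])
marks_s.append(proj(s,pin)[0][0]);marks_t.append(proj(t,pin)[0][0])
crop(s,225,145,265,185,15,"pics/se.png",marks_s);crop(t,245,165,285,200,15,"pics/te.png",marks_t)
E
```

```text
side front 503 0.0002676114597188779
door -0.023160291910537624
wallL 1121 0.10799429666651983
top y range [-0.1063033  -0.1051677   0.11122379  0.11161975] 0.316219515635336
top x front [-0.78367652 -0.77932321 -0.77405544]
top front 44 0.0003765656195722913
door -0.024172567671813753
top y range [-0.10550287 -0.10464389  0.10652921  0.10780044] 0.314230253669995
top x front [0.00039524 0.00068049 0.00152033]
pin [ 0.65830952 -0.04229023  0.259     ] [[247.89463969 166.31310959]] [[265.93419366 183.04202929]]
side hole on y=0 [-0.06024296  0.          0.23987115] rel pin [-0.01624296  0.         -0.01912885] ang -49.66426254829697
side hole on y=0 [-0.05735575  0.          0.24192949] rel pin [-0.01335575  0.         -0.01707051] ang -51.96082510118705
[-0.06831351  0.00188658  0.24      ]
[-0.04791728  0.00318746  0.24      ]
```

View pics/se.png

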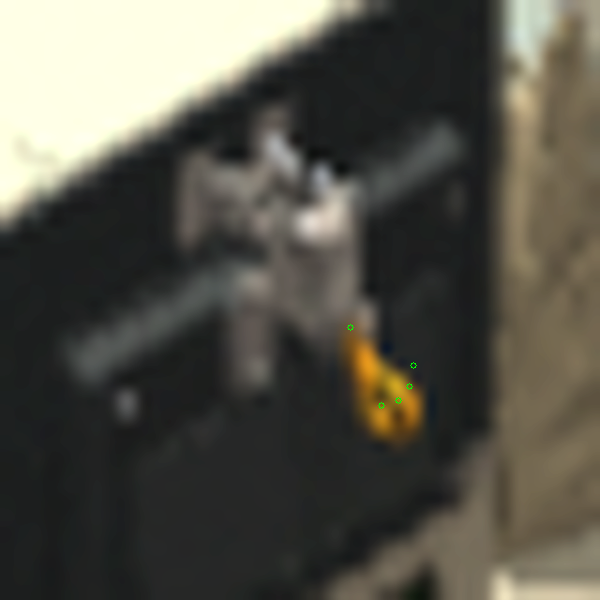

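View pics/te.png

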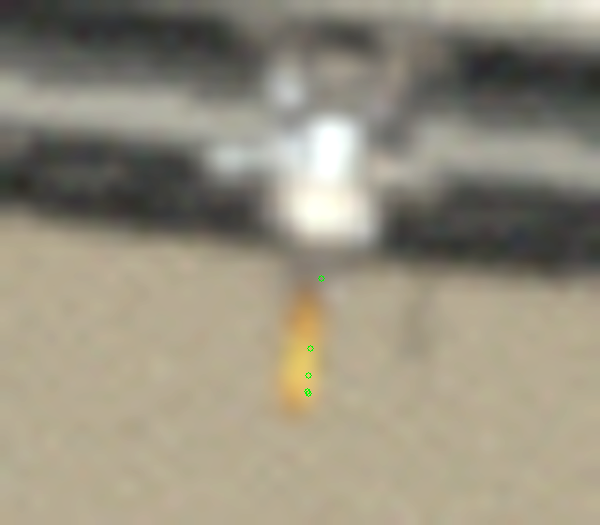

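Measured so far:
- Furnace origin is about (0.702, -0.047), yaw -6.8°.
- The eye droops about 45–50°. The two views put it at furnace y = 0 to +2 mm.
- Rod origin is about (0.486, -0.252), yaw 9.5°. The rest plate's centre is (0.490, -0.2535).

Heights match the text: the handle top reads 0.072.

Next is the grasp.

```bash
cat > mv.py <<'E'
from h import *
from workcell import readout
def Rdown(yaw_deg,sign):
    a=np.radians(yaw_deg); X=np.array([np.cos(a),np.sin(a),0]);Y=np.array([-np.sin(a),np.cos(a),0]);Z=np.array([0,0,1.])
    z=sign*Y; x=-Z; return np.stack([x,np.cross(z,x),z],1)
def now():
    o=readout.get_obs(); return o,np.array(o["position"]),R.from_quat(o["ee_rot"])
def delta(targets):
    o,p,r=now()
    for q,Rt in targets:
        w=(r.inv()*R.from_matrix(Rt)).as_rotvec(degrees=True); d=r.inv().apply(np.array(q)-p)*1000
        print("turn",w.round(2).tolist(),"shift",d.round(1).tolist())
def st():
    o,p,r=now(); m=r.as_matrix(); print("t",o["clock"],"p",p.round(4),"x",m[:,0].round(3),"zyaw",np.degrees(np.arctan2(-m[0,2],m[1,2])).round(2),"F",np.round(o["ft_force"],2),"w",np.round(o["grip_width"],3))
E
python3 - <<'E'
from mv import *
st();print(now()[2].as_matrix().round(3))
for sg in(1,-1):
    print(sg);Rt=Rdown(9.5,sg)
    delta([((.486,-.252,.20),Rt),((.486,-.252,.041),Rt)])
E
```

```text
t 0.1 p [ 0.2625 -0.5668  0.2306] x [-0.001  0.001 -1.   ] zyaw -155.15 F [0.14 1.36 0.53] w 1.001
[[-0.001  0.907  0.42 ]
 [ 0.001  0.42  -0.907]
 [-1.    -0.    -0.001]]
1
turn [-164.65, -0.02, -0.1] shift [30.8, 335.1, -191.7]
turn [-164.65, -0.02, -0.1] shift [189.8, 335.1, -191.5]
-1
turn [15.35, -0.07, 0.01] shift [30.8, 335.1, -191.7]
turn [15.35, -0.07, 0.01] shift [189.8, 335.1, -191.5]
```

```bash
python3 -m inch '[[[3,0,0],[5,50,-28],0],[[6,0,0],[10,100,-57],0],[[9,0,0],[15,150,-86],0],[[12,0,0],[20,200,-115],0],[[14,0,0],[25,250,-143],0],[[15.3,0,0],[28,300,-172],0],[[15.3,0,0],[31,335,-191.6],0],[[15.3,0,0],[31,335,-191.6],0]]'; python3 - <<'E'
from mv import *
st();delta([((.486,-.252,.041),Rdown(9.5,-1))])
E
```

```text
clock: 1.1
position: [0.4876, -0.2484, 0.1993]
ee_rot: [0.456, 0.542, -0.454, 0.54]
ft_force: [-0.2, -0.0, 0.6]
grip_width: 1.0
t 1.1 p [ 0.4876 -0.2484  0.1993] x [-0.001  0.003 -1.   ] zyaw -170.1 F [-0.18 -0.01  0.56] w 1.0
turn [0.4, -0.16, 0.02] shift [158.3, -2.2, 3.7]
```

```bash
python3 -m inch '[[[0.4,-0.2,0],[40,-2.2,3.7],0],[[0.4,-0.2,0],[80,-2.2,3.7],0],[[0.4,-0.2,0],[115,-2.2,3.7],0],[[0.4,-0.2,0],[140,-2.2,3.7],0],[[0.4,-0.2,0],[153,-2.2,3.7],0],[[0.4,-0.2,0],[158,-2.2,3.7],0],[[0.4,-0.2,0],[158.3,-2.2,3.7],0]]'; python3 - <<'E'
from mv import *
st();delta([((.486,-.252,.041),Rdown(9.5,-1))])
for n in("top","side"):
    c=grab(n); 
    if n=="top": crop(c,285,185,355,270,7,"pics/tg.png")
    else: crop(c,260,100,350,220,5,"pics/sg.png")
E
```

```text
clock: 1.98
position: [0.4862, -0.2523, 0.0415]
ee_rot: [0.457, 0.539, -0.457, 0.54]
ft_force: [-0.5, -0.9, 0.0]
grip_width: 0.998
t 1.975 p [ 0.4862 -0.2523  0.0415] x [ 0.    -0.001 -1.   ] zyaw -170.51 F [-0.48 -0.88  0.04] w 0.998
turn [-0.01, 0.07, -0.01] shift [0.5, -0.1, -0.4]
```

View pics/sg.png

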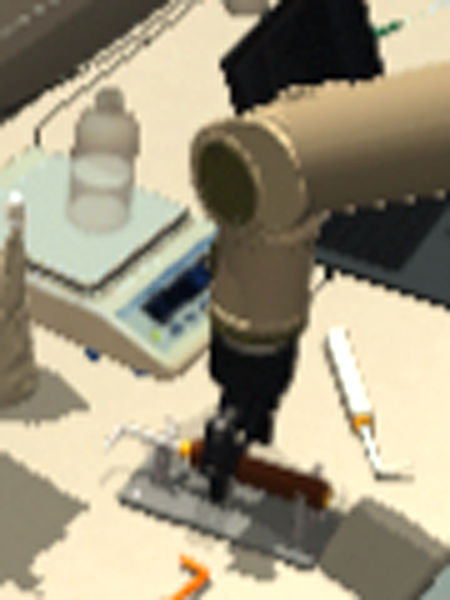

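The fingers straddle the handle between the forks at crop (225,460). Closing now.

```bash
python3 -m inch '[[[0,0,0],[0.5,0,0],0.5],[[0,0,0],[0.5,0,0],0.7],[[0,0,0],[0.5,0,0],0.9],[[0,0,0],[0.5,0,0],1],[[0,0,0],[0.5,0,0],1],[[0,0,0],[0.5,0,0],1],[[0,0,0],[0.5,0,0],1]]' 70; python3 -m inch '[[[0,0,0],[0,0,0],1],[[0,0,0],[0,0,0],1]]' ; python3 - <<'E'
from mv import *
st()
E
```

```text
clock: 2.95
position: [0.4866, -0.2522, 0.0416]
ee_rot: [0.457, 0.539, -0.457, 0.54]
ft_force: [-1.7, 0.7, 5.4]
grip_width: 0.224
clock: 3.2
position: [0.4866, -0.2522, 0.0417]
ee_rot: [0.457, 0.539, -0.457, 0.54]
ft_force: [-0.7, 1.5, 4.7]
grip_width: 0.226
t 3.2 p [ 0.4866 -0.2522  0.0417] x [ 0.001 -0.001 -1.   ] zyaw -170.49 F [-0.75  1.5   4.69] w 0.226
```

```bash
python3 -m inch '[[[0,0,0],[-5,0,0],1],[[0,0,0],[-15,0,0],1],[[0,0,0],[-30,0,0],1],[[0,0,0],[-60,0,0],1],[[0,0,0],[-100,0,0],1],[[0,0,0],[-150,0,0],1],[[0,0,0],[-190,0,0],1],[[0,0,0],[-200,0,0],1],[[0,0,0],[-200,0,0],1]]'; python3 - <<'E'
from mv import *
st()
for n,b,k in(("top",(270,150,380,270),5),("side",(230,80,350,220),4)):
    c=grab(n,n+"1.npz"); crop(c,*b,k,f"pics/{n}_lift.png")
E
```

```text
clock: 4.32
position: [0.4864, -0.2519, 0.242]
ee_rot: [0.457, 0.539, -0.457, 0.541]
ft_force: [-0.0, 0.3, -1.6]
grip_width: 0.224
t 4.325 p [ 0.4864 -0.2519  0.242 ] x [ 0.002 -0.002 -1.   ] zyaw -170.49 F [-0.    0.29 -1.58] w 0.224
```

View pics/side_lift.png

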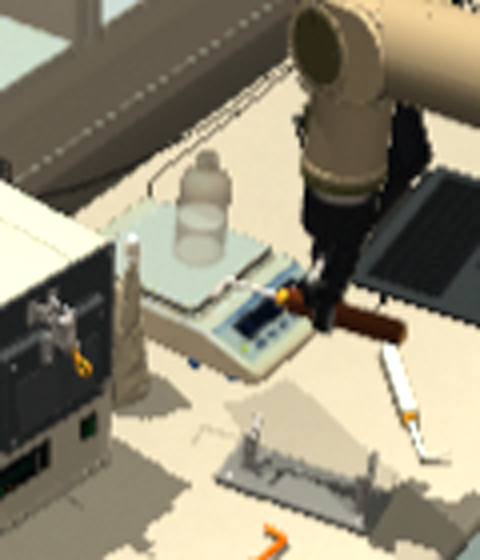

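View pics/top_lift.png

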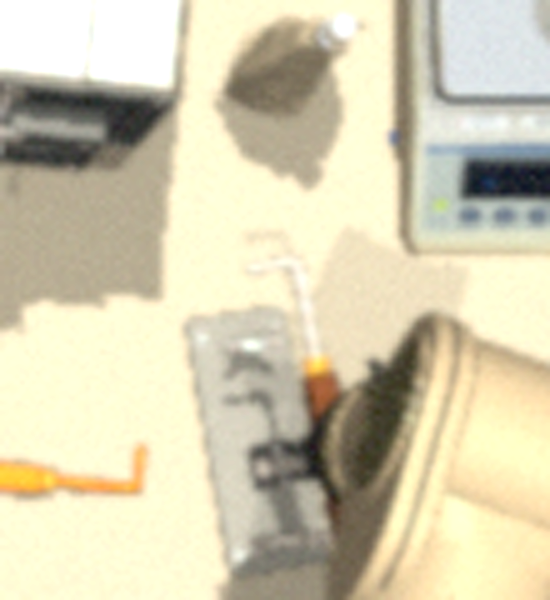

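```bash
cat >> mv.py <<'E'
YAW=-6.8
a=np.radians(YAW);FX=np.array([np.cos(a),np.sin(a),0]);FY=np.array([-np.sin(a),np.cos(a),0]);FZ=np.array([0,0,1.]);FO=np.array([.702,-.0475,0]);FM=np.stack([FX,FY,FZ])
def f2w(p): return FO+FM.T@np.array(p,float)
def w2f(p): return FM@(np.array(p)-FO)
PO=np.array([.115,.016,0.]) # prong offset in rod axes, updatable
def prong2tcp(pf): return f2w(np.array(pf)-PO)+[0,0,-.019]
def prong_now():
    o,p,r=now(); m=r.as_matrix(); X=m[:,1];Y=-m[:,2];Z=-m[:,0]
    return p+.019*Z+X*PO[0]+Y*PO[1]+Z*PO[2]
def dprong(pfs): delta([(prong2tcp(q),Rdown(YAW,-1)) for q in pfs])
E
python3 - <<'E'
from mv import *
t=load("top1.npz");s=load("side1.npz")
print("expected",prong_now())
p=prong_now();m=now()[2].as_matrix();Y=-m[:,2]
for q in(p-.016*Y,p+.016*Y):print(proj(t,q)[0],proj(s,q)[0])
print(f2w((-.06,.001,.241)))
dprong([(-.06,-.05,.241)])
E
```

```text
expected [ 0.59649513 -0.21684299  0.25913724]
[[328.20679007 201.88668651]] [[285.98291902 149.89742563]]
[[317.96263913 203.66093809]] [[282.82030551 153.82161   ]]
[ 0.64254047 -0.0394028   0.241     ]
turn [16.31, 0.02, 0.05] shift [18.1, 60.6, -151.4]
```

```bash
python3 -m inch '[[[3,0,0],[4,10,-25],1],[[6,0,0],[8,20,-50],1],[[9,0,0],[12,30,-76],1],[[12,0,0],[15,40,-101],1],[[15,0,0],[18,50,-127],1],[[16.3,0,0],[18,58,-146],1],[[16.3,0,0],[18,60.6,-151.4],1],[[16.3,0,0],[18,60.6,-151.4],1],[[16.3,0,0],[18,60.6,-151.4],1]]'; python3 - <<'E'
from mv import *
st();p=prong_now();print("prong F",w2f(p))
T=[p-.016*FY,p+.016*FY]
for n,b,k in(("top",(245,165,305,210),12),("side",(225,140,285,185),12)):
    c=grab(n,n+"2.npz"); mk=[proj(c,q)[0][0] for q in T]; print(n,mk); crop(c,*b,k,f"pics/{n}_pre.png",mk)
E
```

```text
clock: 5.55
position: [0.5201, -0.0935, 0.2218]
ee_rot: [-0.528, -0.469, 0.53, -0.469]
ft_force: [0.8, 0.1, -1.3]
grip_width: 0.227
t 5.55 p [ 0.5201 -0.0935  0.2218] x [-0.001 -0.001 -1.   ] zyaw 173.14 F [ 0.75  0.07 -1.28] w 0.227
prong F [-0.06013859 -0.05133907  0.24060111]
top [array([286.57499013, 191.39206652]), array([276.36800354, 190.23430011])]
side [array([261.8952039 , 164.40925145]), array([256.61764984, 167.77033752])]
```

View pics/top_pre.png

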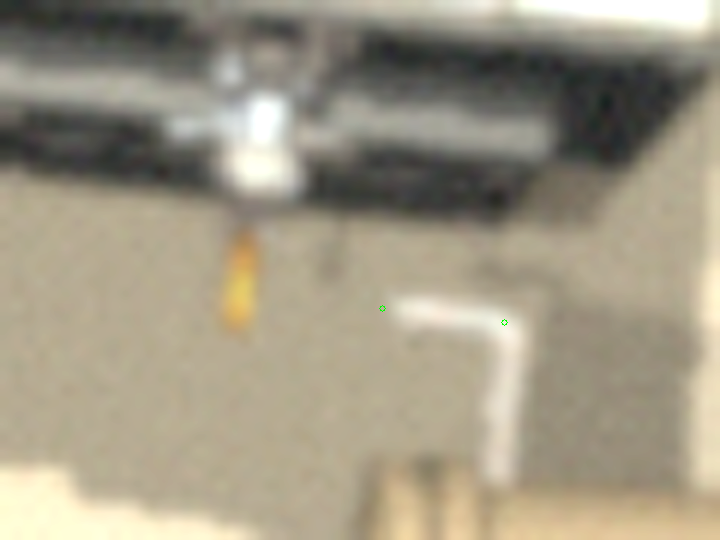

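View pics/side_pre.png

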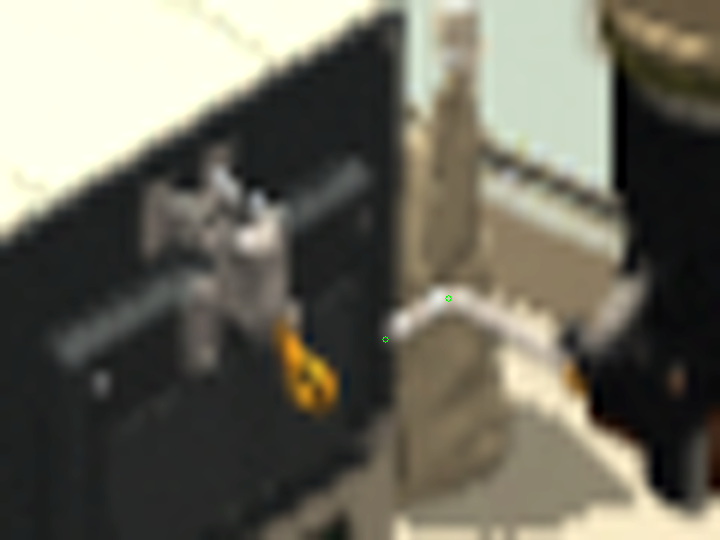

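Both views put the prong's line through the eye's hole to within about 1 mm. In the top crop the prong axis extends to row 288 at the eye, against a hole centre of about 284. In the side crop it passes (314,378), which is the hole. I'll advance to just short of the eye and look again.

```bash
python3 -m inch '[[[0,0,0],[0,0.5,-5],1],[[0,0,0],[0,0.5,-12],1],[[0,0,0],[0,0.5,-20],1],[[0,0,0],[0,0.5,-26],1],[[0,0,0],[0,0.5,-28],1],[[0,0,0],[0,0.5,-28],1]]'; python3 - <<'E'
from mv import *
st();p=prong_now();print("prong F",w2f(p))
T=[p-.016*FY,p+.016*FY]
for n,b,k in(("top",(250,172,290,205),18),("side",(230,150,270,185),18)):
    c=grab(n,n+"3.npz"); mk=[proj(c,q)[0][0] for q in T]; crop(c,*b,k,f"pics/{n}_pre2.png",mk)
E
```

```text
clock: 6.4
position: [0.524, -0.0655, 0.222]
ee_rot: [-0.529, -0.469, 0.529, -0.469]
ft_force: [-0.3, 0.7, -0.7]
grip_width: 0.223
t 6.4 p [ 0.524  -0.0655  0.222 ] x [-0.001 -0.001 -1.   ] zyaw 173.15 F [-0.32  0.7  -0.7 ] w 0.223
prong F [-0.05953816 -0.02299168  0.24081735]
```

View pics/top_pre2.png

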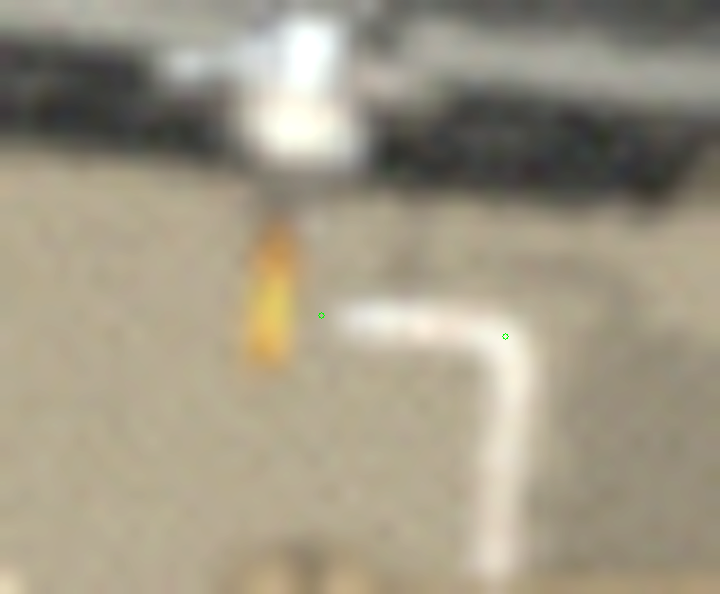

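View pics/side_pre2.png

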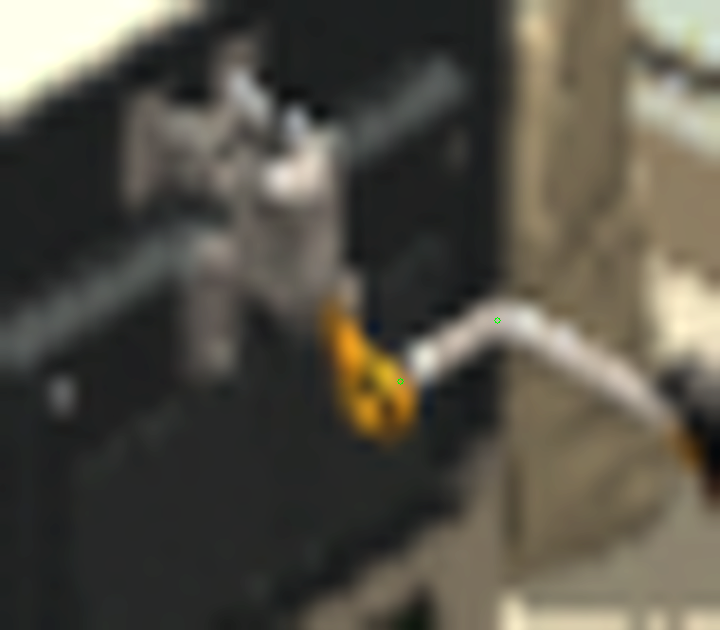

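The tip is about 7 mm short of the ring (tip at top crop column 340, ring edge at 295). The views suggest moving about 1 mm further in and 1 mm lower. I'll advance slowly, reading the force as I go.

```bash
python3 -m inch '[[[0,0,0],[1,1,-1],1],[[0,0,0],[1,1,-3],1],[[0,0,0],[1,1,-5],1],[[0,0,0],[1,1,-6.5],1],[[0,0,0],[1,1,-6.5],1],[[0,0,0],[1,1,-6.5],1]]'; python3 -m inch '[[[0,0,0],[0,0,-1],1],[[0,0,0],[0,0,-2],1],[[0,0,0],[0,0,-2],1]]'; python3 -m inch '[[[0,0,0],[0,0,-1],1],[[0,0,0],[0,0,-2],1],[[0,0,0],[0,0,-2],1]]';python3 - <<'E'
from mv import *
st();p=prong_now();print("prong F",w2f(p))
E
```

```text
clock: 7.25
position: [0.5258, -0.0596, 0.221]
ee_rot: [-0.529, -0.469, 0.53, -0.469]
ft_force: [-0.3, -0.2, -2.0]
grip_width: 0.222
clock: 7.62
position: [0.5261, -0.0574, 0.221]
ee_rot: [-0.529, -0.469, 0.53, -0.469]
ft_force: [0.1, -0.1, -1.6]
grip_width: 0.221
clock: 8.0
position: [0.5263, -0.0553, 0.221]
ee_rot: [-0.529, -0.469, 0.529, -0.469]
ft_force: [-0.4, 0.3, -1.4]
grip_width: 0.222
t 8.0 p [ 0.5263 -0.0553  0.221 ] x [-0.001 -0.001 -1.   ] zyaw 173.14 F [-0.43  0.31 -1.43] w 0.222
prong F [-0.05848482 -0.01267985  0.23985883]
```

```bash
for i in 1 ; do python3 -m inch '[[[0,0,0],[0,0,-1],1],[[0,0,0],[0,0,-2],1],[[0,0,0],[0,0,-2],1]]'; python3 -m inch '[[[0,0,0],[0,0,-1],1],[[0,0,0],[0,0,-2],1],[[0,0,0],[0,0,-2],1]]'; done; python3 - <<'E'
from mv import *
st();p=prong_now();print("prong F",w2f(p))
for n,b,k in(("top",(250,172,290,205),18),("side",(230,150,270,185),18)):
    c=grab(n,n+"4.npz"); crop(c,*b,k,f"pics/{n}_in1.png")
E
```

```text
clock: 8.38
position: [0.5264, -0.0539, 0.221]
ee_rot: [-0.529, -0.469, 0.53, -0.469]
ft_force: [-0.7, -3.1, -0.6]
grip_width: 0.221
clock: 8.75
position: [0.5268, -0.0514, 0.2211]
ee_rot: [-0.529, -0.469, 0.529, -0.469]
ft_force: [-1.4, -0.4, -0.8]
grip_width: 0.224
t 8.75 p [ 0.5268 -0.0514  0.2211] x [-0.001 -0.001 -1.   ] zyaw 173.14 F [-1.4  -0.4  -0.85] w 0.224
prong F [-0.05845284 -0.00870301  0.24000924]
```

View pics/top_in1.png

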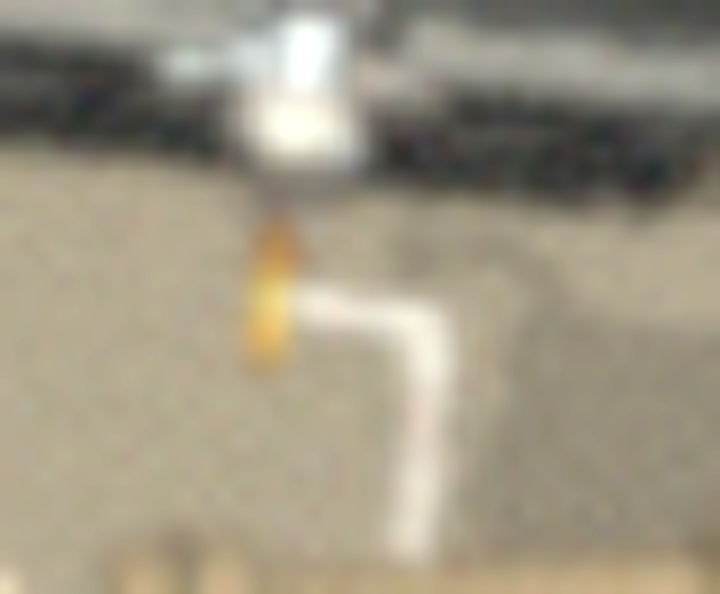

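View pics/side_in1.png

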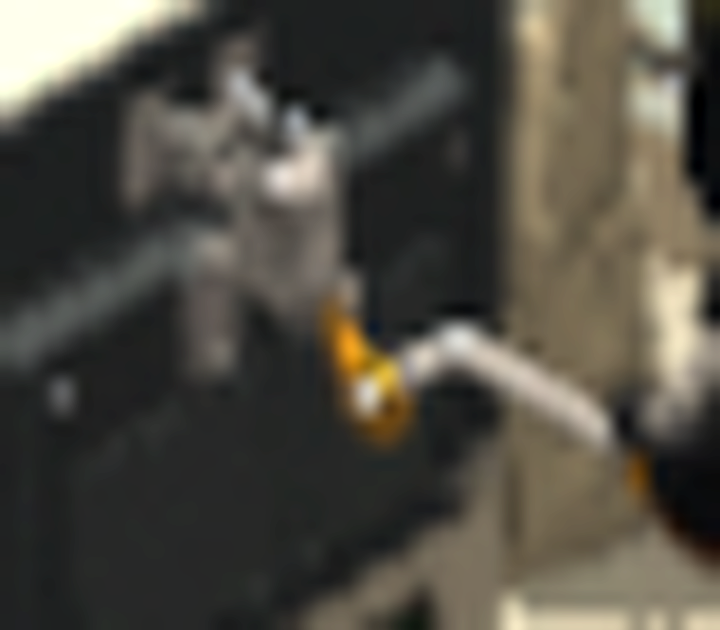

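The tip is visible inside the ring at side crop (367,393), so the prong is in the hole. I'll feed it on to mid-length.

```bash
python3 -m inch '[[[0,0,0],[0,-0.3,-1.5],1],[[0,0,0],[0,-0.3,-3],1],[[0,0,0],[0,-0.3,-5],1],[[0,0,0],[0,-0.3,-5],1]]'; python3 -m inch '[[[0,0,0],[0,0,-2],1],[[0,0,0],[0,0,-4],1],[[0,0,0],[0,0,-6],1],[[0,0,0],[0,0,-6],1],[[0,0,0],[0,0,-6],1]]'; python3 - <<'E'
from mv import *
st();p=prong_now();print("prong F",w2f(p))
for n,b,k in(("top",(250,172,290,205),18),("side",(230,150,270,185),18)):
    c=grab(n,n+"5.npz"); crop(c,*b,k,f"pics/{n}_in2.png")
E
```

```text
clock: 9.35
position: [0.5271, -0.046, 0.2211]
ee_rot: [-0.529, -0.469, 0.529, -0.469]
ft_force: [-0.9, 0.8, -0.5]
grip_width: 0.223
clock: 9.98
position: [0.5279, -0.0398, 0.2211]
ee_rot: [-0.529, -0.47, 0.529, -0.469]
ft_force: [-0.8, 0.4, -0.7]
grip_width: 0.226
t 9.975 p [ 0.5279 -0.0398  0.2211] x [-0.001 -0.    -1.   ] zyaw 173.19 F [-0.83  0.41 -0.75] w 0.226
prong F [-0.05876965  0.00302776  0.23998459]
```

View pics/top_in2.png

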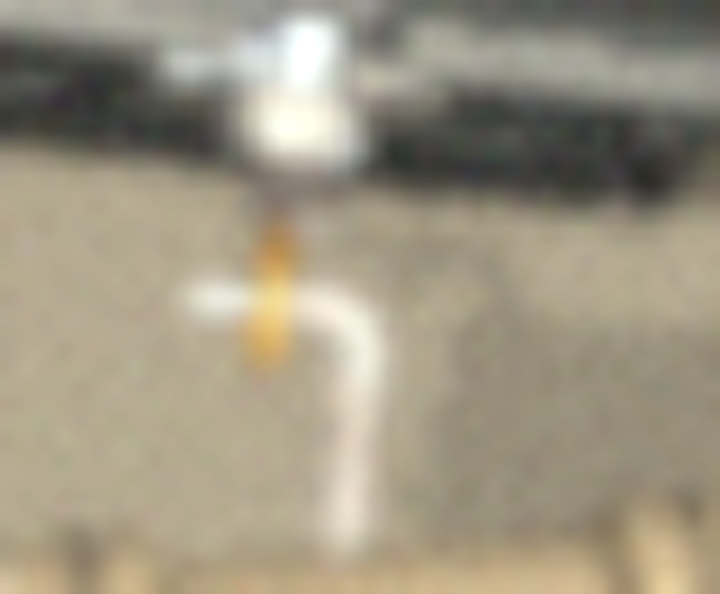

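View pics/side_in2.png

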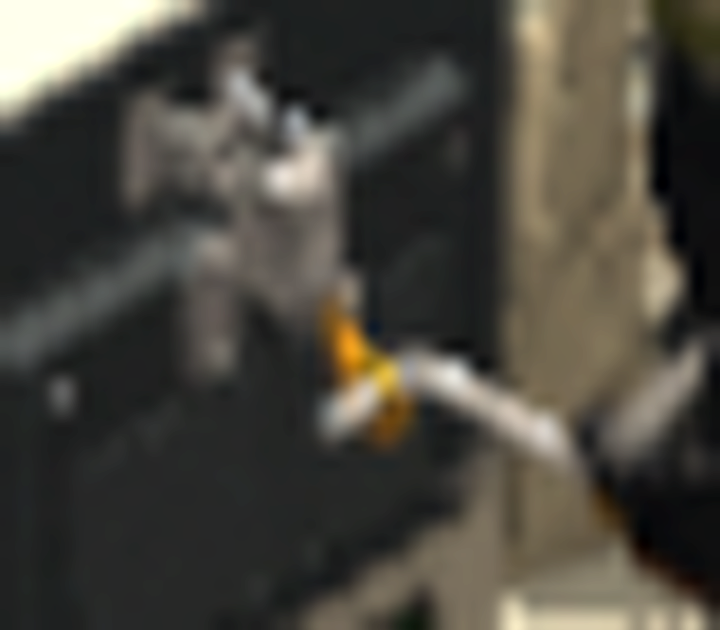

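The prong is through the eye at mid-length: top crop tip at column 185, ring at 270. Now I'll swing the eye up about its pin until it points straight out.

```bash
python3 -m inch '[[[0,0,0],[-2.3,-2.5,0],1],[[0,0,0],[-4.9,-4.6,0],1],[[0,0,0],[-7.7,-6.4,0],1],[[0,0,0],[-7.7,-6.4,0],1]]'; python3 - <<'E'
from mv import *
st();p=prong_now();q=w2f(p)-[-.044,0,.259];print("prong rel pin F",q,np.hypot(q[0],q[2]))
E
python3 -m inch '[[[0,0,0],[-3,-1.4,0],1],[[0,0,0],[-6.2,-2.3,0],1],[[0,0,0],[-8.8,-2.6,0],1],[[0,0,0],[-10.5,-2.7,0],1],[[0,0,0],[-10.5,-2.7,0],1]]'; python3 - <<'E'
from mv import *
st();p=prong_now();q=w2f(p)-[-.044,0,.259];print("prong rel pin F",q,np.hypot(q[0],q[2]))
for n,b,k in(("top",(250,172,290,205),18),("side",(230,150,270,185),18)):
    c=grab(n,n+"6.npz"); crop(c,*b,k,f"pics/{n}_up.png")
E
```

```text
clock: 10.58
position: [0.5214, -0.0392, 0.2289]
ee_rot: [-0.529, -0.469, 0.529, -0.469]
ft_force: [0.6, 0.1, -3.2]
grip_width: 0.223
t 10.575 p [ 0.5214 -0.0392  0.2289] x [-0.001 -0.001 -1.   ] zyaw 173.18 F [ 0.59  0.06 -3.24] w 0.223
prong rel pin F [-0.02132117  0.00285195 -0.01114909] 0.02406022669288671
clock: 11.2
position: [0.5188, -0.0388, 0.2396]
ee_rot: [-0.529, -0.469, 0.529, -0.469]
ft_force: [0.7, 0.2, -3.4]
grip_width: 0.223
t 11.2 p [ 0.5188 -0.0388  0.2396] x [-0.    -0.001 -1.   ] zyaw 173.18 F [ 0.67  0.17 -3.37] w 0.223
prong rel pin F [-0.0238809   0.00291235 -0.00045623] 0.02388525906132078
```

View pics/side_up.png

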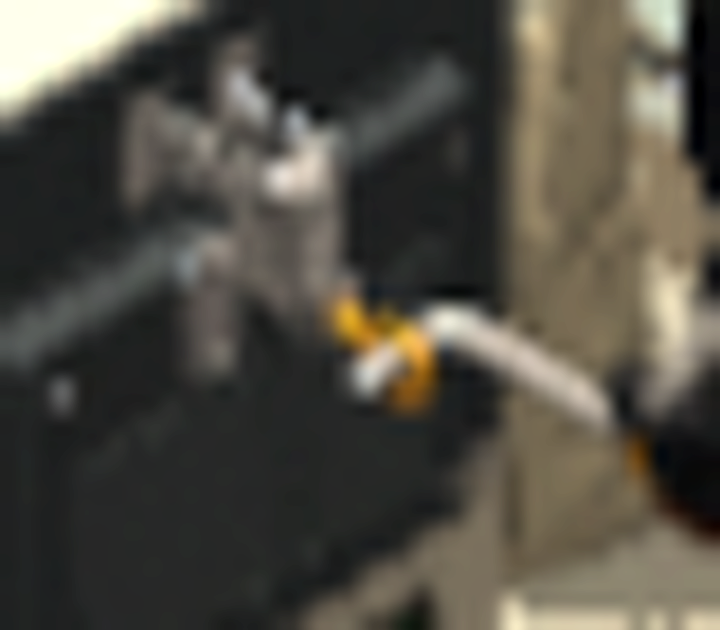

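View pics/top_up.png

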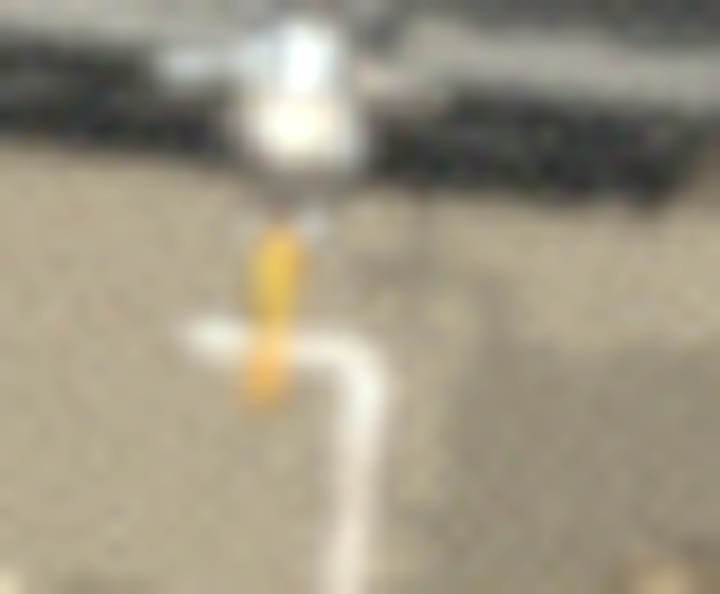

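The eye now points nearly straight out. I'll lift another 1.5 mm to take up the hole's slack, then pull gently.

```bash
python3 -m inch '[[[0,0,0],[-1.2,-1,0],1],[[0,0,0],[-1.5,-2,0],1],[[0,0,0],[-1.5,-3,0],1],[[0,0,0],[-1.5,-3,0],1]]';python3 -m inch '[[[0,0,0],[0,-1,0],1],[[0,0,0],[0,-2,0],1],[[0,0,0],[0,-2,0],1]]'; python3 -m inch '[[[0,0,0],[0,-1,0],1],[[0,0,0],[0,-2,0],1],[[0,0,0],[0,-2,0],1]]'; python3 - <<'E'
from mv import *
st();p=prong_now();q=w2f(p)-[-.044,0,.259];print("prong rel pin F",q,np.hypot(q[0],q[2]))
E
```

```text
clock: 11.8
position: [0.5159, -0.0384, 0.2411]
ee_rot: [-0.529, -0.469, 0.529, -0.469]
ft_force: [1.0, -0.3, -3.3]
grip_width: 0.221
clock: 12.18
position: [0.514, -0.0382, 0.2412]
ee_rot: [-0.529, -0.469, 0.529, -0.47]
ft_force: [1.6, -0.8, -2.4]
grip_width: 0.224
clock: 12.55
position: [0.5121, -0.038, 0.2414]
ee_rot: [0.529, 0.469, -0.529, 0.47]
ft_force: [3.5, -0.6, -1.5]
grip_width: 0.224
t 12.55 p [ 0.5121 -0.038   0.2414] x [ 0.001 -0.001 -1.   ] zyaw 173.18 F [ 3.46 -0.61 -1.52] w 0.224
prong rel pin F [-0.03065348  0.00293278  0.00148709] 0.030689534720576877
```

```bash
python3 -m inch '[[[0,0,0],[0,-0.7,0],1],[[0,0,0],[0,-1.5,0],1],[[0,0,0],[0,-1.5,0],1]]';python3 -m inch '[[[0,0,0],[0,-0.7,0],1],[[0,0,0],[0,-1.5,0],1],[[0,0,0],[0,-1.5,0],1]]'; python3 - <<'E'
from mv import *
st();p=prong_now();q=w2f(p)-[-.044,0,.259];print("prong rel pin F",q,np.hypot(q[0],q[2]))
for n,b,k in(("top",(250,172,290,205),18),("side",(230,150,270,185),18)):
    c=grab(n,n+"7.npz"); crop(c,*b,k,f"pics/{n}_pull.png")
E
```

```text
clock: 12.92
position: [0.5106, -0.0378, 0.2415]
ee_rot: [0.529, 0.469, -0.529, 0.47]
ft_force: [2.2, -0.4, -0.7]
grip_width: 0.227
clock: 13.3
position: [0.509, -0.0377, 0.2415]
ee_rot: [-0.529, -0.469, 0.529, -0.47]
ft_force: [2.1, -0.6, -0.3]
grip_width: 0.221
t 13.3 p [ 0.509  -0.0377  0.2415] x [ 0.001 -0.001 -1.   ] zyaw 173.18 F [ 2.14 -0.55 -0.34] w 0.221
prong rel pin F [-0.03384839  0.00287553  0.00153944] 0.03388338301890418
```

View pics/side_pull.png

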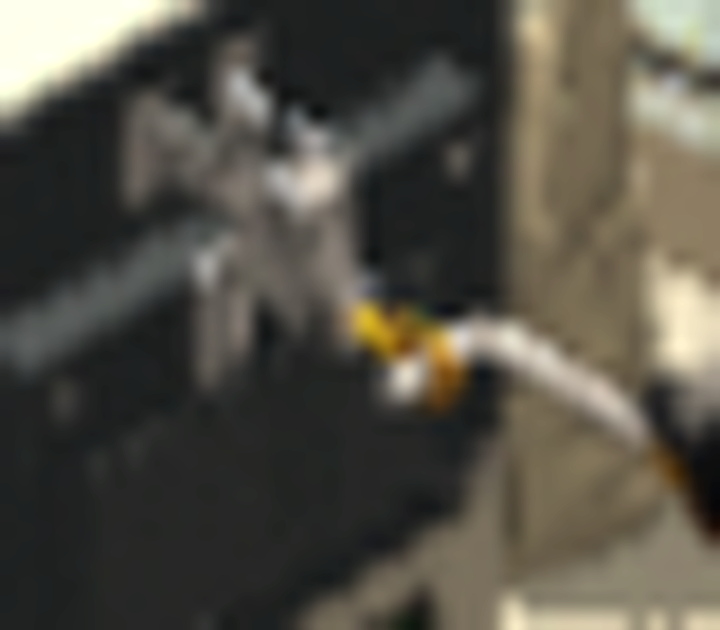

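```bash
cat >> mv.py <<'E'
def path(phi,r=.024,z0=0.,a=None):
    c,s_=np.cos(phi),np.sin(phi); rx,rz=-.032,.114
    # opening: z-axis tips to -x, -x tips to -z
    px=rx*c-rz*s_; pz=rz*c+rx*s_
    tan=np.arctan2(.032,.114)+phi   # degrees below straight out
    ang=tan*np.clip(phi/.5,0,1) if a is None else a
    return np.array([-.012+px-r*np.cos(ang),.0029,.145+pz-r*np.sin(ang)]),np.degrees(ang)
E
python3 - <<'E'
from mv import *
print(w2f(prong_now()))
for f in np.arange(.08,.45,.04):
    q,a=path(f); print(round(f,2),q.round(4),round(a),end=" ");delta([(prong2tcp(q),Rdown(YAW,-1))])
E
```

```text
[-0.07782558  0.00286528  0.26047703]
0.08 [-0.077   0.0029  0.2547] 3 turn [-0.03, 0.05, -0.03] shift [5.7, 0.8, -0.0]
0.12 [-0.0813  0.0029  0.2521] 5 turn [-0.03, 0.05, -0.03] shift [8.3, -3.5, -0.0]
0.16 [-0.0855  0.0029  0.2491] 8 turn [-0.03, 0.05, -0.03] shift [11.3, -7.7, -0.0]
0.2 [-0.0896  0.0029  0.2459] 11 turn [-0.03, 0.05, -0.03] shift [14.6, -11.8, -0.0]
0.24 [-0.0935  0.0029  0.2423] 14 turn [-0.03, 0.05, -0.03] shift [18.1, -15.6, -0.0]
0.28 [-0.0971  0.0029  0.2384] 18 turn [-0.03, 0.05, -0.03] shift [22.0, -19.3, -0.0]
0.32 [-0.1005  0.0029  0.2342] 22 turn [-0.03, 0.05, -0.03] shift [26.2, -22.7, -0.0]
0.36 [-0.1037  0.0029  0.2298] 26 turn [-0.03, 0.05, -0.03] shift [30.6, -25.8, -0.0]
0.4 [-0.1065  0.0029  0.2252] 31 turn [-0.03, 0.05, -0.03] shift [35.2, -28.7, -0.0]
0.44 [-0.1089  0.0029  0.2204] 36 turn [-0.03, 0.05, -0.03] shift [40.0, -31.1, -0.0]
```

```bash
python3 -m inch '[[[0,0,0],[0.5,-1.5,0],1],[[0,0,0],[1,-3,0],1],[[0,0,0],[2,-4.5,0],1],[[0,0,0],[3,-6,0],1],[[0,0,0],[3,-6,0],1]]'; python3 - <<'E'
from mv import *
st();p=prong_now();print("prong F",w2f(p))
for n,b,k in(("top",(235,160,300,215),11),("side",(210,140,280,195),10)):
    c=grab(n,n+"8.npz"); crop(c,*b,k,f"pics/{n}_p8.png")
E
```

```text
clock: 14.02
position: [0.5027, -0.0369, 0.2382]
ee_rot: [-0.529, -0.469, 0.529, -0.47]
ft_force: [0.3, 0.4, -2.9]
grip_width: 0.222
t 14.025 p [ 0.5027 -0.0369  0.2382] x [-0.    -0.001 -1.   ] zyaw 173.18 F [ 0.31  0.39 -2.94] w 0.222
prong F [-0.08412678  0.0028567   0.25718643]
```

View pics/side_p8.png

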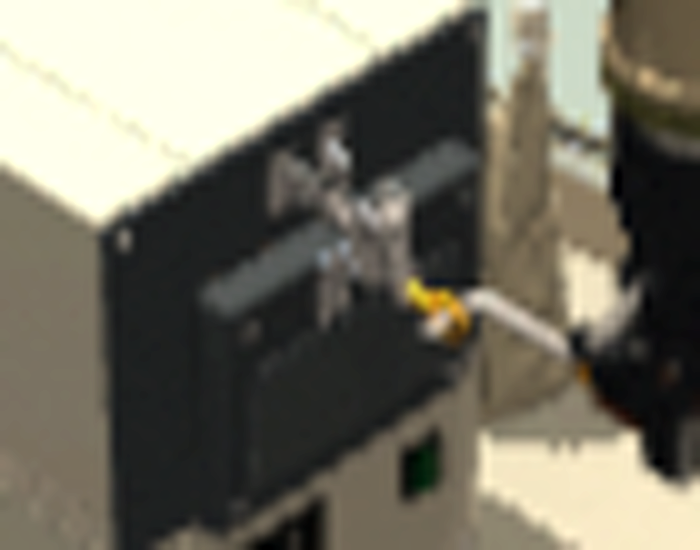

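View pics/top_p8.png

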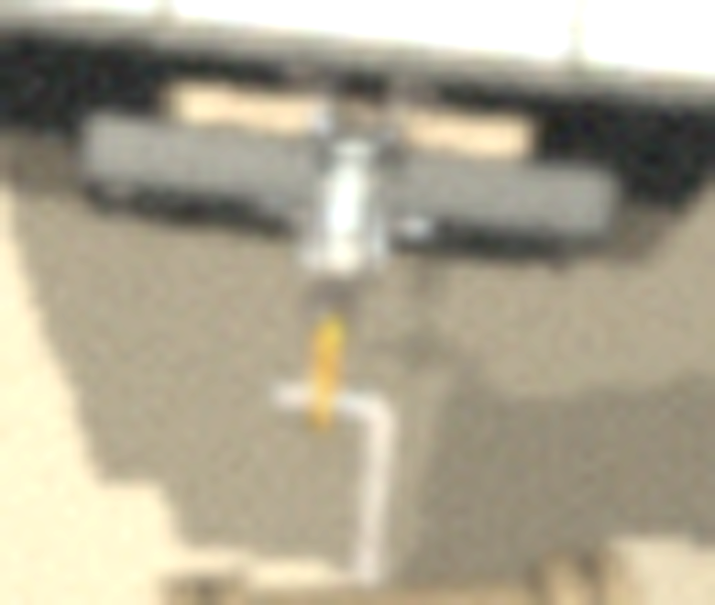

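The door is clearly ajar: the top crop shows the light gap above the door bar at (480,130). The pull force fell from 3.5 N to about 0, so the latch has let go. Now I'll lower it slowly along the arc.

```bash
python3 - <<'E'
from mv import *
for f in np.arange(.14,.50,.03):
    q,a=path(f,.025); print(round(f,2),round(a),end=" ");delta([(prong2tcp(q),Rdown(YAW,-1))])
E
```

```text
0.14 7 turn [-0.02, 0.05, -0.02] shift [6.8, -0.5, 0.0]
0.17 9 turn [-0.02, 0.05, -0.02] shift [9.1, -3.6, 0.0]
0.2 11 turn [-0.02, 0.05, -0.02] shift [11.7, -6.6, 0.0]
0.23 13 turn [-0.02, 0.05, -0.02] shift [14.4, -9.5, 0.0]
0.26 16 turn [-0.02, 0.05, -0.02] shift [17.2, -12.3, 0.0]
0.29 19 turn [-0.02, 0.05, -0.02] shift [20.3, -15.0, 0.0]
0.32 22 turn [-0.02, 0.05, -0.02] shift [23.4, -17.5, 0.0]
0.35 25 turn [-0.02, 0.05, -0.02] shift [26.8, -19.9, 0.0]
0.38 28 turn [-0.02, 0.05, -0.02] shift [30.2, -22.0, 0.0]
0.41 32 turn [-0.02, 0.05, -0.02] shift [33.8, -24.0, 0.0]
0.44 36 turn [-0.02, 0.05, -0.02] shift [37.5, -25.8, -0.0]
0.47 40 turn [-0.02, 0.05, -0.02] shift [41.3, -27.4, -0.0]
```

```bash
python3 -m inch '[[[0,0,0],[3,-1,0],1],[[0,0,0],[6,-2.5,0],1],[[0,0,0],[9,-4.5,0],1],[[0,0,0],[11.7,-7,0],1],[[0,0,0],[14.4,-9.5,0],1],[[0,0,0],[17.2,-12.3,0],1],[[0,0,0],[20.3,-15,0],1],[[0,0,0],[20.3,-15,0],1]]'; python3 - <<'E'
from mv import *
st();p=prong_now();print("prong F",w2f(p))
for n,b,k in(("top",(235,160,300,215),11),("side",(210,140,280,195),10)):
    c=grab(n,n+"9.npz"); crop(c,*b,k,f"pics/{n}_p9.png")
for f in np.arange(.29,.71,.03):
    q,a=path(f,.024); print(round(f,2),round(a),end=" ");delta([(prong2tcp(q),Rdown(YAW,-1))])
E
```

```text
clock: 15.12
position: [0.4877, -0.0352, 0.2177]
ee_rot: [-0.529, -0.469, 0.529, -0.469]
ft_force: [0.7, 0.2, -2.7]
grip_width: 0.224
t 15.125 p [ 0.4877 -0.0352  0.2177] x [-0.    -0.001 -1.   ] zyaw 173.18 F [ 0.71  0.16 -2.74] w 0.224
prong F [-0.09928938  0.00284313  0.23669634]
0.29 19 turn [-0.02, 0.05, -0.01] shift [-0.4, 1.0, 0.0]
0.32 22 turn [-0.02, 0.05, -0.01] shift [2.8, -1.6, 0.0]
0.35 25 turn [-0.02, 0.05, -0.01] shift [6.0, -3.9, 0.0]
0.38 28 turn [-0.02, 0.05, -0.01] shift [9.5, -6.1, 0.0]
0.41 32 turn [-0.02, 0.05, -0.01] shift [13.0, -8.1, 0.0]
0.44 36 turn [-0.02, 0.05, -0.01] shift [16.6, -10.0, 0.0]
0.47 40 turn [-0.02, 0.05, -0.01] shift [20.3, -11.6, 0.0]
0.5 44 turn [-0.02, 0.05, -0.01] shift [24.1, -12.9, 0.0]
0.53 46 turn [-0.02, 0.05, -0.01] shift [27.1, -14.9, 0.0]
0.56 48 turn [-0.02, 0.05, -0.01] shift [30.2, -16.8, 0.0]
0.59 49 turn [-0.02, 0.05, -0.01] shift [33.3, -18.6, 0.0]
0.62 51 turn [-0.02, 0.05, -0.01] shift [36.5, -20.4, -0.0]
0.65 53 turn [-0.02, 0.05, -0.01] shift [39.8, -22.0, -0.0]
0.68 55 turn [-0.02, 0.05, -0.01] shift [43.1, -23.5, -0.0]
```

View pics/side_p9.png

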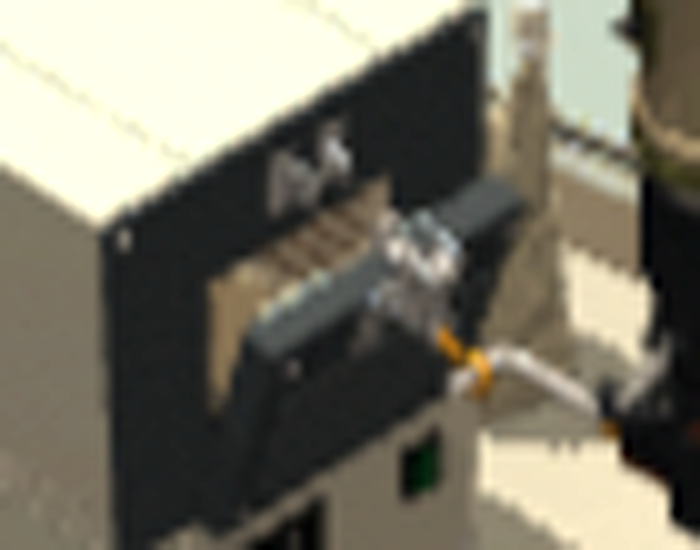

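View pics/top_p9.png

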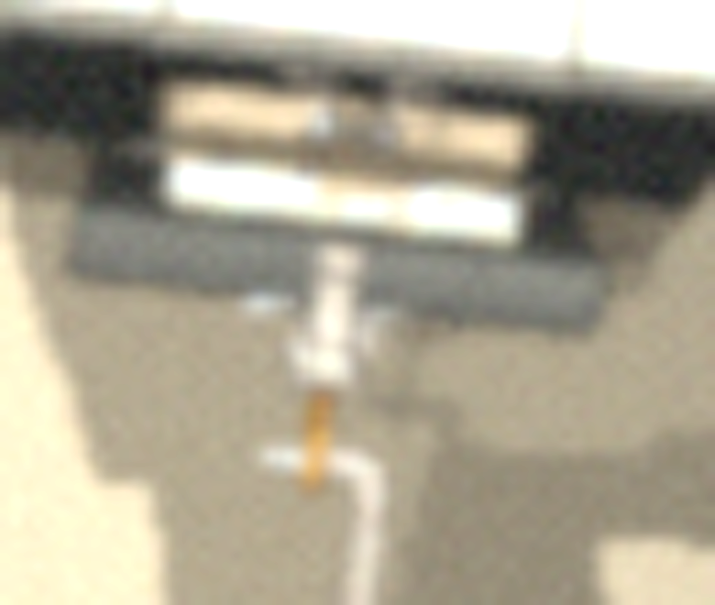

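The door is about 0.3 rad open and following the hook. I'll continue at the same slow pace.

```bash
python3 -m inch '[[[0,0,0],[2.8,-1.6,0],1],[[0,0,0],[6,-3.9,0],1],[[0,0,0],[9.5,-6.1,0],1],[[0,0,0],[13,-8.1,0],1],[[0,0,0],[16.6,-10,0],1],[[0,0,0],[20.3,-11.6,0],1],[[0,0,0],[24.1,-12.9,0],1],[[0,0,0],[27.1,-14.9,0],1],[[0,0,0],[30.2,-16.8,0],1],[[0,0,0],[30.2,-16.8,0],1]]'; python3 - <<'E'
from mv import *
st();p=prong_now();print("prong F",w2f(p))
for n,b,k in(("top",(235,160,300,225),9),("side",(210,140,280,200),10)):
    c=grab(n,n+"10.npz"); crop(c,*b,k,f"pics/{n}_p10.png")
for f in np.arange(.56,1.0,.04):
    q,a=path(f,.024); print(round(f,2),round(a),end=" ");delta([(prong2tcp(q),Rdown(YAW,-1))])
E
```

```text
clock: 16.48
position: [0.4709, -0.0332, 0.1875]
ee_rot: [-0.528, -0.469, 0.529, -0.469]
ft_force: [-0.8, 0.2, -2.5]
grip_width: 0.224
t 16.475 p [ 0.4709 -0.0332  0.1875] x [-0.001 -0.001 -1.   ] zyaw 173.18 F [-0.83  0.19 -2.45] w 0.224
prong F [-0.11619791  0.00284212  0.2063603 ]
0.56 48 turn [-0.02, 0.05, 0.02] shift [-0.1, 0.2, -0.0]
0.6 50 turn [-0.02, 0.05, 0.02] shift [4.1, -2.2, -0.0]
0.64 52 turn [-0.02, 0.05, 0.02] shift [8.4, -4.4, -0.0]
0.68 55 turn [-0.02, 0.05, 0.02] shift [12.7, -6.4, -0.0]
0.72 57 turn [-0.02, 0.05, 0.02] shift [17.2, -8.3, -0.0]
0.76 59 turn [-0.02, 0.05, 0.02] shift [21.7, -10.0, -0.0]
0.8 62 turn [-0.02, 0.05, 0.02] shift [26.3, -11.5, -0.0]
0.84 64 turn [-0.02, 0.05, 0.02] shift [31.0, -12.8, -0.0]
0.88 66 turn [-0.02, 0.05, 0.02] shift [35.7, -14.0, -0.1]
0.92 68 turn [-0.02, 0.05, 0.02] shift [40.4, -14.9, -0.1]
0.96 71 turn [-0.02, 0.05, 0.02] shift [45.2, -15.7, -0.1]
```

View pics/side_p10.png

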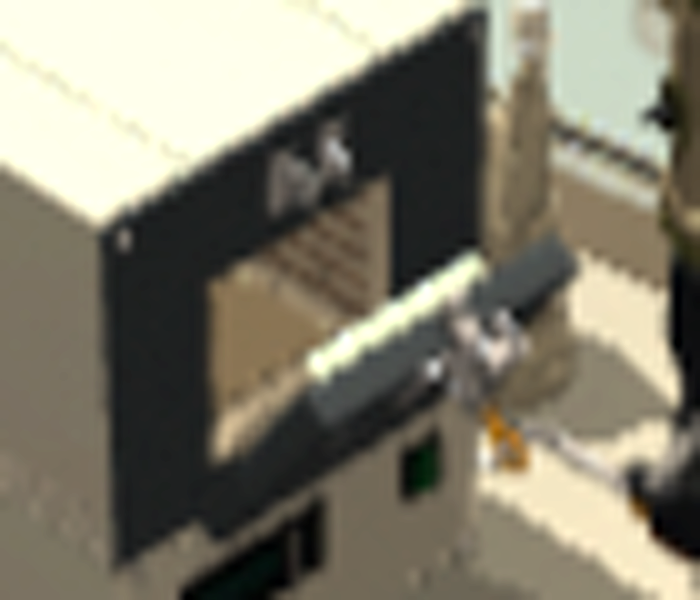

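The door is held at about 0.55 rad, with the prong still in the eye at side crop (505,455). Continuing.

```bash
python3 -m inch '[[[0,0,0],[3.8,-2.1,0],1],[[0,0,0],[8,-4.2,0],1],[[0,0,0],[12.5,-6.4,0],1],[[0,0,0],[17,-8.3,0],1],[[0,0,0],[21.5,-10,0],1],[[0,0,0],[26.2,-11.5,0],1],[[0,0,0],[31,-12.8,0],1],[[0,0,0],[35.7,-14,0],1],[[0,0,0],[40.4,-14.9,0],1],[[0,0,0],[40.4,-14.9,0],1]]'; python3 - <<'E'
from mv import *
st();p=prong_now();print("prong F",w2f(p))
for n,b,k in(("top",(235,160,300,225),9),("side",(210,140,290,210),9)):
    c=grab(n,n+"11.npz"); crop(c,*b,k,f"pics/{n}_p11.png")
for f in np.arange(.92,1.32,.04):
    q,a=path(f,.024); print(round(f,2),round(a),end=" ");delta([(prong2tcp(q),Rdown(YAW,-1))])
E
```

```text
clock: 17.82
position: [0.4559, -0.0315, 0.1468]
ee_rot: [-0.528, -0.469, 0.529, -0.469]
ft_force: [-1.3, -0.5, -4.2]
grip_width: 0.221
t 17.825 p [ 0.4559 -0.0315  0.1468] x [-0.001 -0.001 -1.   ] zyaw 173.18 F [-1.29 -0.55 -4.22] w 0.221
prong F [-0.1312006   0.00275524  0.165652  ]
0.92 68 turn [-0.02, 0.05, 0.05] shift [-0.1, 0.2, -0.1]
0.96 71 turn [-0.02, 0.05, 0.05] shift [4.7, -0.6, -0.1]
1.0 73 turn [-0.02, 0.05, 0.05] shift [9.5, -1.1, -0.1]
1.04 75 turn [-0.02, 0.05, 0.05] shift [14.3, -1.5, -0.1]
1.08 78 turn [-0.02, 0.05, 0.05] shift [19.1, -1.7, -0.1]
1.12 80 turn [-0.02, 0.05, 0.05] shift [23.9, -1.7, -0.1]
1.16 82 turn [-0.02, 0.05, 0.05] shift [28.8, -1.5, -0.1]
1.2 84 turn [-0.02, 0.05, 0.05] shift [33.6, -1.1, -0.1]
1.24 87 turn [-0.02, 0.05, 0.05] shift [38.4, -0.5, -0.1]
1.28 89 turn [-0.02, 0.05, 0.05] shift [43.1, 0.3, -0.1]
```

View pics/side_p11.png

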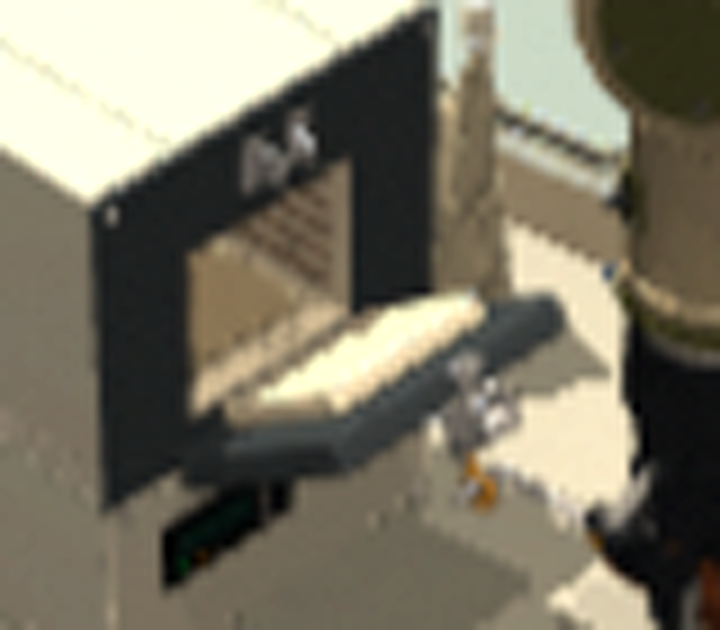

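View pics/top_p11.png

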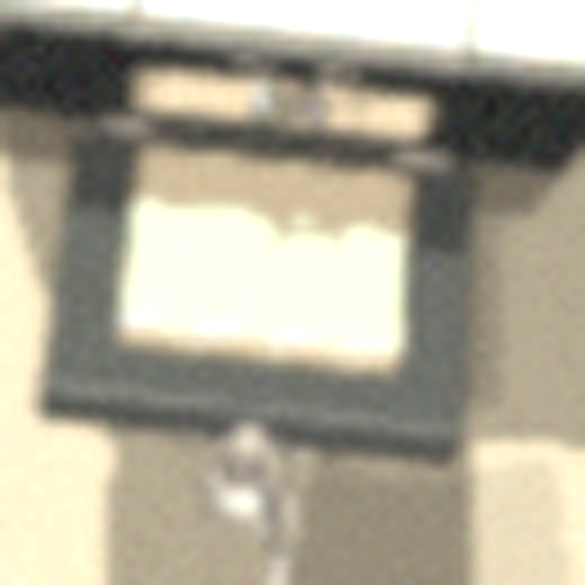

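The door is at about 0.92 rad. The wrist carries about 2.5 N extra, so the hook is still holding it. Continuing with the eye turning straight down.

```bash
python3 -m inch '[[[0,0,0],[4.7,-0.6,0],1],[[0,0,0],[9.5,-1.1,0],1],[[0,0,0],[14.3,-1.5,0],1],[[0,0,0],[19.1,-1.7,0],1],[[0,0,0],[23.9,-1.7,0],1],[[0,0,0],[28.8,-1.5,0],1],[[0,0,0],[33.6,-1.1,0],1],[[0,0,0],[38.4,-0.5,0],1],[[0,0,0],[43.1,0.3,0],1],[[0,0,0],[43.1,0.3,0],1]]'; python3 - <<'E'
from mv import *
st();p=prong_now();print("prong F",w2f(p))
for n,b,k in(("top",(235,160,300,225),9),("side",(210,140,290,210),9)):
    c=grab(n,n+"12.npz"); crop(c,*b,k,f"pics/{n}_p12.png")
for f in np.arange(1.28,1.6,.03):
    q,a=path(f,.024,a=np.radians(min(95,89+(f-1.28)*30))); print(round(f,2),round(a),end=" ");delta([(prong2tcp(q),Rdown(YAW,-1))])
E
```

```text
clock: 19.18
position: [0.4562, -0.0315, 0.1036]
ee_rot: [-0.528, -0.47, 0.529, -0.469]
ft_force: [-1.1, -0.5, -5.3]
grip_width: 0.223
t 19.175 p [ 0.4562 -0.0315  0.1036] x [-0.002 -0.001 -1.   ] zyaw 173.18 F [-1.12 -0.46 -5.25] w 0.223
prong F [-0.13093132  0.00278865  0.12245852]
1.28 89 turn [-0.02, 0.05, 0.08] shift [-0.0, 0.1, -0.1]
1.31 90 turn [-0.02, 0.05, 0.08] shift [3.5, 0.5, -0.1]
1.34 91 turn [-0.02, 0.05, 0.08] shift [7.1, 1.0, -0.1]
1.37 92 turn [-0.02, 0.05, 0.08] shift [10.6, 1.6, -0.1]
1.4 93 turn [-0.02, 0.05, 0.08] shift [14.1, 2.3, -0.1]
1.43 94 turn [-0.02, 0.05, 0.08] shift [17.6, 3.1, -0.1]
1.46 94 turn [-0.02, 0.05, 0.08] shift [21.1, 4.0, -0.1]
1.49 95 turn [-0.02, 0.05, 0.08] shift [24.6, 4.9, -0.1]
1.52 95 turn [-0.02, 0.05, 0.08] shift [28.1, 5.6, -0.1]
1.55 95 turn [-0.02, 0.05, 0.08] shift [31.5, 6.4, -0.1]
1.58 95 turn [-0.02, 0.05, 0.08] shift [34.9, 7.4, -0.2]
```

View pics/side_p12.png

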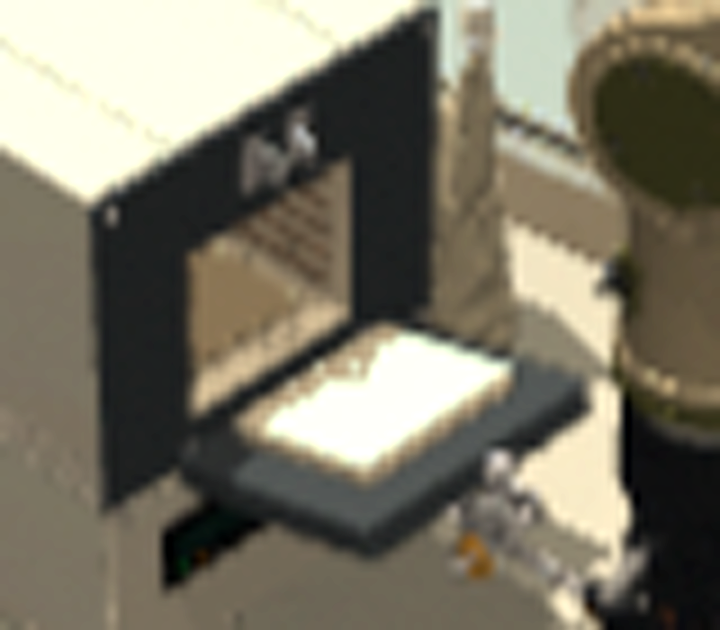

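```bash
python3 -m inch '[[[0,0,0],[3.5,0.5,0],1],[[0,0,0],[7.1,1,0],1],[[0,0,0],[10.6,1.6,0],1],[[0,0,0],[14.1,2.3,0],1],[[0,0,0],[17.6,3.1,0],1],[[0,0,0],[21,4,0],1],[[0,0,0],[24,4.8,0],1],[[0,0,0],[26,5.2,0],1],[[0,0,0],[26,5.2,0],1]]'; python3 - <<'E'
from mv import *
st();p=prong_now();print("prong F",w2f(p))
for n,b,k in(("top",(235,160,300,225),9),("side",(210,140,290,210),9)):
    c=grab(n,n+"13.npz"); crop(c,*b,k,f"pics/{n}_p13.png")
C=cloud(load("top13.npz"));L=(C-FO)@FM.T
m=(L[...,0]>-.135)&(L[...,0]<-.03)&(abs(abs(L[...,1])-.065)<.006)&(L[...,2]>.1)
A=np.c_[L[m][:,0],np.ones(m.sum())];print("door slope",np.linalg.lstsq(A,L[m][:,2],rcond=None)[0],m.sum())
E
```

```text
clock: 20.4
position: [0.4612, -0.0321, 0.0778]
ee_rot: [-0.528, -0.47, 0.529, -0.469]
ft_force: [1.5, 0.5, -3.2]
grip_width: 0.225
t 20.4 p [ 0.4612 -0.0321  0.0778] x [-0.002 -0.001 -1.   ] zyaw 173.18 F [ 1.53  0.48 -3.18] w 0.225
prong F [-0.12586495  0.00272887  0.09662589]
door slope [-0.04659525  0.15391362] 232
```

View pics/side_p13.png

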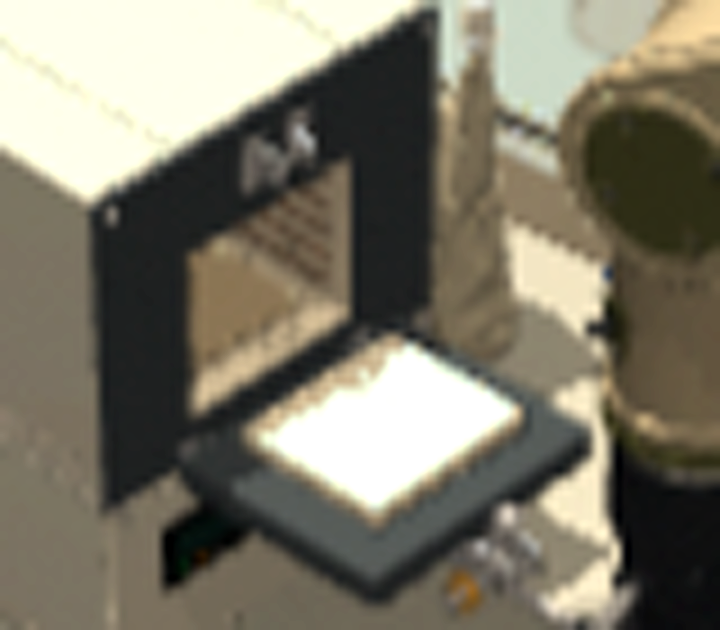

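```bash
python3 -m inch '[[[0,0,0],[1,0.2,0],1],[[0,0,0],[2,0.3,0],1],[[0,0,0],[2,0.3,0],1],[[0,0,0],[2,0.3,0],1]]';  python3 -m inch '[[[0,0,0],[0.5,0,0],1],[[0,0,0],[1,0,0],1],[[0,0,0],[1,0,0],1]]'; python3 - <<'E'
from mv import *
st();p=prong_now();print("prong F",w2f(p))
for n,b,k in(("top",(235,160,300,225),9),("side",(230,165,280,205),15)):
    c=grab(n,n+"14.npz"); crop(c,*b,k,f"pics/{n}_p14.png")
C=cloud(load("top14.npz"));L=(C-FO)@FM.T
m=(L[...,0]>-.135)&(L[...,0]<-.03)&(abs(abs(L[...,1])-.065)<.006)&(L[...,2]>.1)
A=np.c_[L[m][:,0],np.ones(m.sum())];print("door slope",np.linalg.lstsq(A,L[m][:,2],rcond=None)[0],m.sum())
E
```

```text
clock: 21.0
position: [0.4615, -0.0322, 0.076]
ee_rot: [-0.528, -0.47, 0.529, -0.469]
ft_force: [0.2, -0.6, -1.6]
grip_width: 0.22
clock: 21.38
position: [0.4615, -0.0322, 0.0749]
ee_rot: [-0.528, -0.47, 0.529, -0.469]
ft_force: [0.5, -0.0, -1.5]
grip_width: 0.222
t 21.375 p [ 0.4615 -0.0322  0.0749] x [-0.002 -0.001 -1.   ] zyaw 173.18 F [ 0.54 -0.02 -1.5 ] w 0.222
prong F [-0.12558867  0.00270463  0.09373134]
door slope [-0.04956664  0.15332058] 228
```

View pics/side_p14.png

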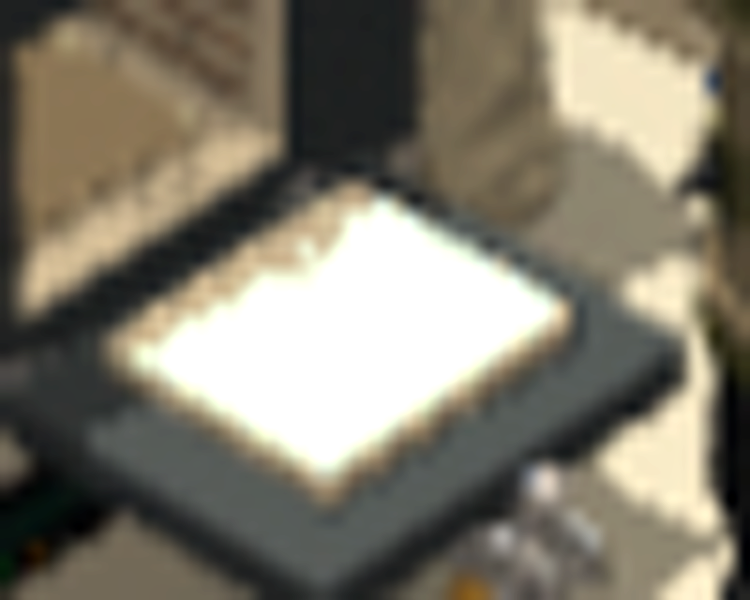

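View pics/top_p14.png

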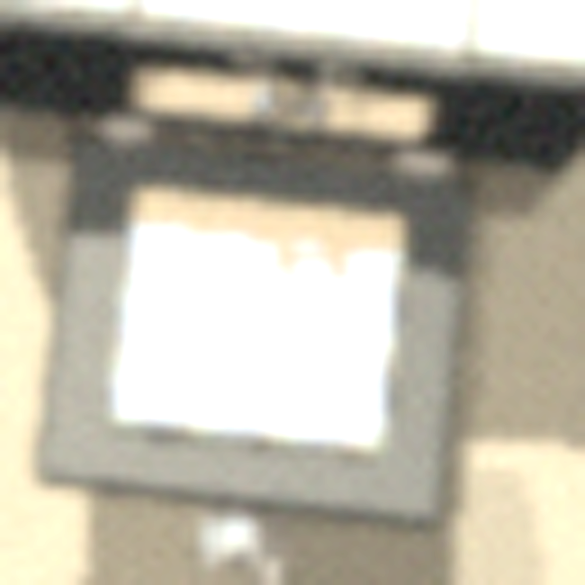

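The force has dropped to the rod's own weight (-1.5 N) and the door slope no longer changes, so the door is on its stop. Now I'll unhook sideways.

```bash
python3 -m inch '[[[0,0,0],[0,0,3],1],[[0,0,0],[0,0,7],1],[[0,0,0],[0,0,11],1],[[0,0,0],[0,0,11],1]]';  python3 -m inch '[[[0,0,0],[0,0,4],1],[[0,0,0],[0,0,9],1],[[0,0,0],[0,0,14],1],[[0,0,0],[0,0,19],1],[[0,0,0],[0,0,24],1],[[0,0,0],[0,0,26],1],[[0,0,0],[0,0,26],1]]'; python3 - <<'E'
from mv import *
st();p=prong_now();print("prong F",w2f(p))
for n,b,k in(("top",(235,160,310,235),8),("side",(220,165,290,215),11)):
    c=grab(n,n+"15.npz"); crop(c,*b,k,f"pics/{n}_p15.png")
E
```

```text
clock: 21.98
position: [0.4601, -0.0436, 0.075]
ee_rot: [-0.528, -0.469, 0.53, -0.469]
ft_force: [-0.1, -0.1, -2.4]
grip_width: 0.221
clock: 22.85
position: [0.4571, -0.0695, 0.075]
ee_rot: [-0.528, -0.469, 0.53, -0.469]
ft_force: [-0.6, -0.2, -2.6]
grip_width: 0.22
t 22.85 p [ 0.4571 -0.0695  0.075 ] x [-0.002 -0.001 -1.   ] zyaw 173.12 F [-0.6  -0.21 -2.58] w 0.22
prong F [-0.12557087 -0.03497228  0.09383337]
```

View pics/side_p15.png

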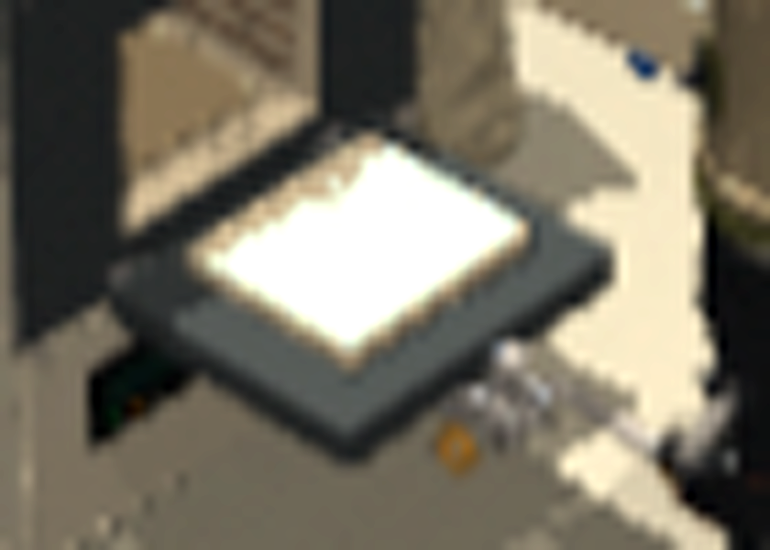

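View pics/top_p15.png

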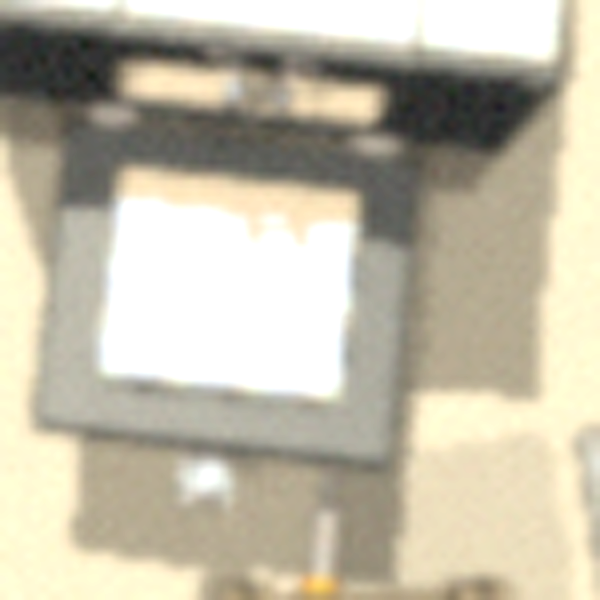

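The ring at side crop (457,447) is empty and hangs free, and the rod is clear at top crop (325,530). I'll back straight out from under the door, rise, and carry it to the rest.

```bash
python3 -m inch '[[[0,0,0],[0,-10,0],1],[[0,0,0],[0,-25,0],1],[[0,0,0],[0,-40,0],1],[[0,0,0],[0,-52,0],1],[[0,0,0],[-10,-52,0],1],[[0,0,0],[-40,-52,2],1],[[0,0,0],[-80,-52,5],1],[[0,0,0],[-110,-52,10],1],[[0,0,0],[-110,-52,10],1]]'; python3 - <<'E'
from mv import *
st();delta([((.4866,-.2522,.16),Rdown(9.5,-1))])
E
```

```text
clock: 24.08
position: [0.4062, -0.0733, 0.1879]
ee_rot: [0.53, 0.468, -0.529, 0.47]
ft_force: [0.1, 0.3, -3.2]
grip_width: 0.223
t 24.075 p [ 0.4062 -0.0733  0.1879] x [ 0.003 -0.002 -1.   ] zyaw 173.12 F [ 0.15  0.29 -3.22] w 0.223
turn [-16.38, 0.12, -0.19] shift [28.5, 101.2, 167.9]
```

```bash
python3 -m inch '[[[-3,0,0],[0,10,30],1],[[-6,0,0],[0,25,60],1],[[-9,0,0],[0,45,90],1],[[-12,0,0],[0,65,120],1],[[-15,0,-0.1],[10,85,148],1],[[-16.4,0.1,-0.2],[20,98,164],1],[[-16.4,0.1,-0.2],[28,101.2,167.9],1],[[-16.4,0.1,-0.2],[28,101.2,167.9],1],[[-16.4,0.1,-0.2],[28,101.2,167.9],1]]'; python3 - <<'E'
from mv import *
st();delta([((.4866,-.2522,.0417),Rdown(9.5,-1))])
for n,b,k in(("top",(285,185,355,270),7),("side",(250,110,350,220),5)):
    c=grab(n,n+"16.npz"); crop(c,*b,k,f"pics/{n}_p16.png")
E
```

```text
clock: 25.2
position: [0.4866, -0.2513, 0.1608]
ee_rot: [0.457, 0.54, -0.457, 0.54]
ft_force: [0.3, 0.2, -0.3]
grip_width: 0.225
t 25.2 p [ 0.4866 -0.2513  0.1608] x [ 0. -0. -1.] zyaw -170.44 F [ 0.26  0.21 -0.28] w 0.225
turn [0.06, 0.01, -0.0] shift [119.1, -0.2, 0.9]
```

View pics/side_p16.png

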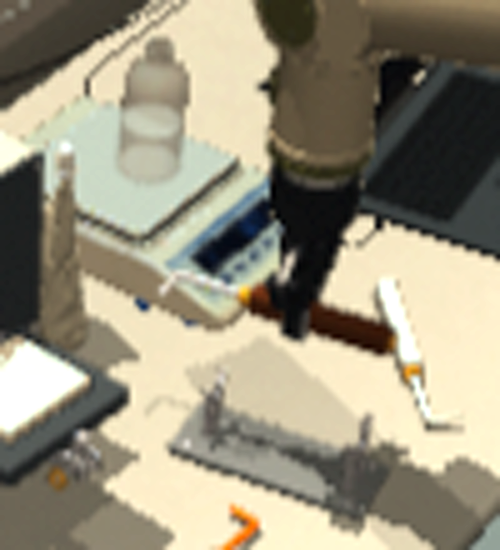

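View pics/top_p16.png

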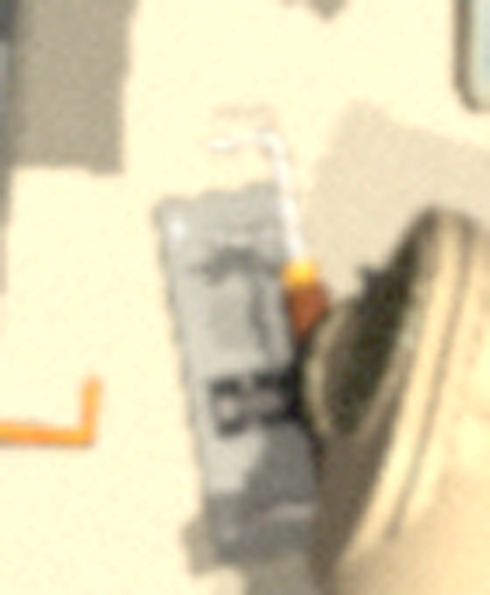

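```bash
python3 - <<'E'
from mv import *
c=load("side16.npz");t=load("top16.npz");p=prong_now();m=now()[2].as_matrix();Y=-m[:,2]
for q in(p-.016*Y,p+.016*Y): print(proj(c,q)[0],proj(t,q)[0])
E
python3 -m inch '[[[0,0,0],[20,-0.2,0.9],1],[[0,0,0],[45,-0.2,0.9],1],[[0,0,0],[68,-0.2,0.9],1],[[0,0,0],[82,-0.2,0.9],1],[[0,0,0],[92,-0.2,0.9],1],[[0,0,0],[98,-0.2,0.9],1],[[0,0,0],[98,-0.2,0.9],1]]'; python3 - <<'E'
from mv import *
st();delta([((.4866,-.2522,.0417),Rdown(9.5,-1))])
for n,b,k in(("top",(285,185,355,270),7),("side",(250,140,350,220),7)):
    c=grab(n,n+"17.npz"); crop(c,*b,k,f"pics/{n}_p17.png")
E
```

```text
[[284.7810326  164.44212776]] [[323.30553128 203.77904038]]
[[281.69007184 168.41956743]] [[313.67540112 205.45467945]]
clock: 26.18
position: [0.4868, -0.2526, 0.0631]
ee_rot: [0.457, 0.54, -0.457, 0.54]
ft_force: [0.4, -0.7, -1.8]
grip_width: 0.224
t 26.175 p [ 0.4868 -0.2526  0.0631] x [ 0.001 -0.001 -1.   ] zyaw -170.45 F [ 0.45 -0.7  -1.77] w 0.224
turn [0.05, 0.04, -0.03] shift [21.4, -0.1, -0.5]
```

View pics/side_p17.png

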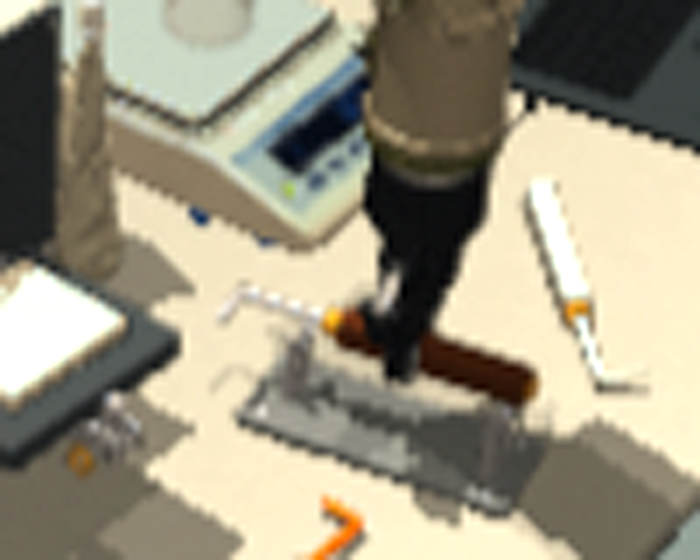

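View pics/top_p17.png

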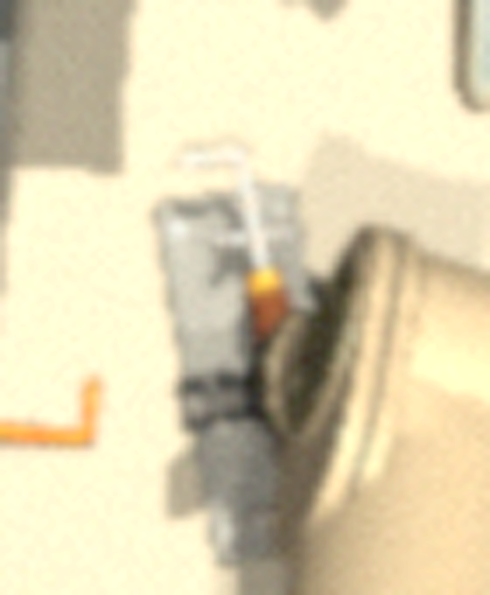

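The rod sits over the forks without having slipped in the grip. The bend projects to (284.8,164.4) and is seen at (284.5,164.5). Lowering it gently.

```bash
python3 -m inch '[[[0,0,0],[4,0,-0.5],1],[[0,0,0],[8,0,-0.5],1],[[0,0,0],[12,0,-0.5],1],[[0,0,0],[15,0,-0.5],1],[[0,0,0],[15,0,-0.5],1]]'; python3 -m inch '[[[0,0,0],[2,0,0],1],[[0,0,0],[4,0,0],1],[[0,0,0],[5.3,0,0],1],[[0,0,0],[5.3,0,0],1],[[0,0,0],[5.3,0,0],1]]'; python3 - <<'E'
from mv import *
st();delta([((.4866,-.2522,.0417),Rdown(9.5,-1))])
E
```

```text
clock: 26.9
position: [0.4868, -0.2522, 0.0483]
ee_rot: [0.457, 0.539, -0.457, 0.54]
ft_force: [-0.2, -0.1, -2.2]
grip_width: 0.226
clock: 27.52
position: [0.4869, -0.2523, 0.0431]
ee_rot: [0.457, 0.539, -0.457, 0.54]
ft_force: [-0.5, -0.5, -1.6]
grip_width: 0.222
t 27.525 p [ 0.4869 -0.2523  0.0431] x [ 0.001 -0.001 -1.   ] zyaw -170.45 F [-0.49 -0.46 -1.59] w 0.222
turn [0.05, 0.06, -0.05] shift [1.4, -0.3, -0.1]
```

```bash
python3 -m inch '[[[0,0,0],[0.6,0,0],1],[[0,0,0],[1.2,0,0],1],[[0,0,0],[1.2,0,0],1]]'; python3 -m inch '[[[0,0,0],[0,0,0],0.72],[[0,0,0],[0,0,0],0.68],[[0,0,0],[0,0,0],0.6],[[0,0,0],[0,0,0],0.4],[[0,0,0],[0,0,0],0.2],[[0,0,0],[0,0,0],0],[[0,0,0],[0,0,0],0],[[0,0,0],[0,0,0],0]]'; python3 - <<'E'
from mv import *
st()
c=grab("side"); crop(c,250,140,350,220,7,"pics/side_rel.png")
E
```

```text
clock: 27.9
position: [0.4869, -0.2522, 0.0418]
ee_rot: [0.457, 0.539, -0.457, 0.54]
ft_force: [-0.1, 0.3, -2.0]
grip_width: 0.224
clock: 28.9
position: [0.4869, -0.2522, 0.0418]
ee_rot: [0.457, 0.539, -0.457, 0.54]
ft_force: [0.3, 0.6, 0.7]
grip_width: 0.998
t 28.9 p [ 0.4869 -0.2522  0.0418] x [ 0.001 -0.001 -1.   ] zyaw -170.45 F [0.3  0.62 0.73] w 0.998
```

View pics/side_rel.png

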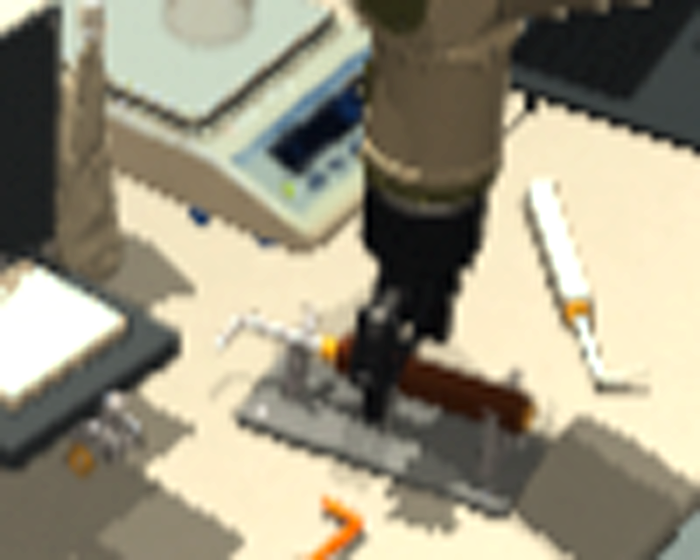

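The rod lies in both forks and the fingers are open. I'll retreat straight up, then back toward the start pose.

```bash
python3 -m inch '[[[0,0,0],[-10,0,0],0],[[0,0,0],[-30,0,0],0],[[0,0,0],[-65,0,0],0],[[0,0,0],[-110,0,0],0],[[0,0,0],[-160,0,0],0],[[0,0,0],[-180,-20,15],0],[[0,0,0],[-185,-60,50],0],[[0,0,0],[-185,-100,100],0],[[0,0,0],[-185,-120,130],0],[[0,0,0],[-185,-120,130],0]]'; python3 - <<'E'
from mv import *
st()
for n in("top","side"):
    c=grab(n,n+"18.npz"); cv2.imwrite(f"pics/{n}_end.png",cv2.convertScaleAbs(cv2.resize(c["pixels"][:,:,::-1],(800,600),interpolation=cv2.INTER_CUBIC),alpha=1.2))
crop(c,270,170,340,220,11,"pics/s_rod_end.png")
t=load("top18.npz");hsv=cv2.cvtColor(t["pixels"],cv2.COLOR_RGB2HSV);m=np.zeros(hsv.shape[:2],bool);m[195:270,300:345]=1
h=m&((hsv[...,0]<12)|(hsv[...,0]>172))&(hsv[...,1]>130);v,u=np.nonzero(h)
Q=plane(t,np.c_[u,v],.072)[:,:2];l=cv2.fitLine(Q.astype(np.float32),cv2.DIST_L2,0,.01,.01).ravel();print("yaw",np.degrees(np.arctan2(l[1],l[0])),Q.mean(0),h.sum())
C=cloud(t);P=C[h];d=l[:2];s=(P[:,:2]-Q.mean(0))@d;print("pitch fit",np.polyfit(s,P[:,2],1))
L=(C-FO)@FM.T
m=(L[...,0]>-.135)&(L[...,0]<-.03)&(abs(abs(L[...,1])-.065)<.006)&(L[...,2]>.1)
print("door slope",np.polyfit(L[m][:,0],L[m][:,2],1))
E
```

```text
clock: 30.2
position: [0.3877, -0.4031, 0.2274]
ee_rot: [0.458, 0.538, -0.458, 0.539]
ft_force: [-0.2, 0.4, -0.2]
grip_width: 1.002
t 30.2 p [ 0.3877 -0.4031  0.2274] x [ 0.001 -0.002 -1.   ] zyaw -170.76 F [-0.21  0.37 -0.22] w 1.002
yaw 9.855441 [ 0.46686005 -0.25496775] 144
pitch fit [0.00223801 0.07099516]
door slope [-0.04235898  0.15374103]
```

View pics/side_end.png

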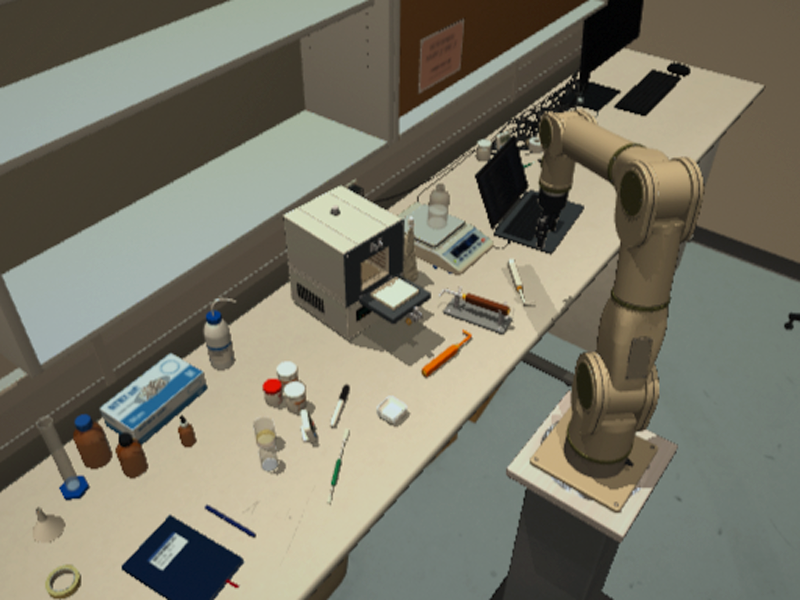

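View pics/top_end.png

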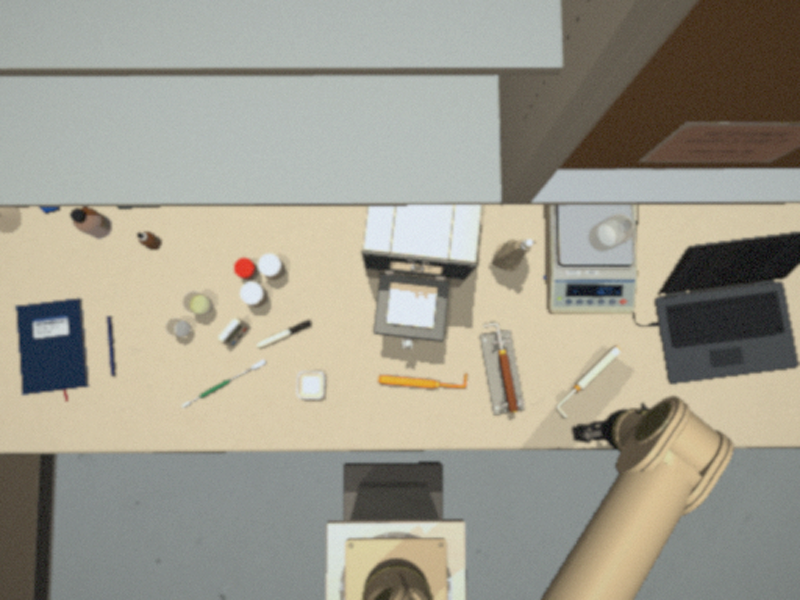

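View pics/s_rod_end.png

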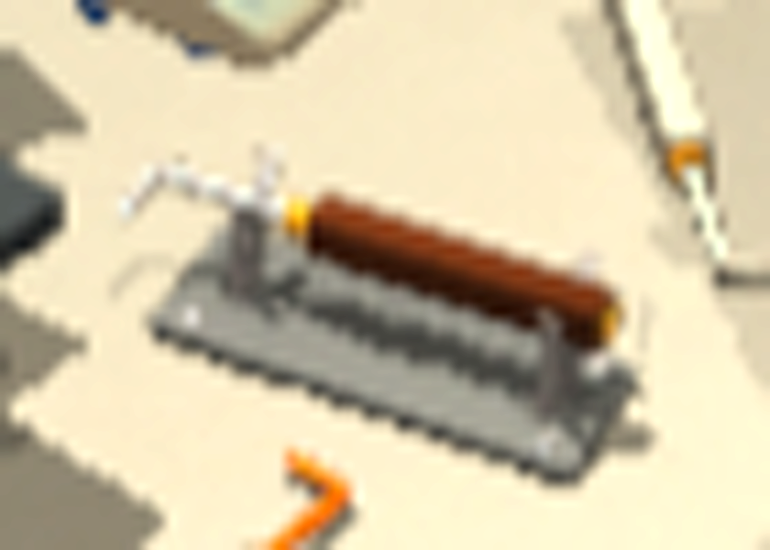

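The rod is back as found: yaw 9.86° against 9.84° before, centre within 1 mm, and level. The door is fully open with a slope of -0.042, which matches 1.53 rad. The other things on the bench look unmoved. Handing in.

```bash
python3 -c "
from workcell import manip
print(manip.hand_in())"
```

```text
the job is handed in; nothing more can be done
None
```

The furnace is ready for loading: its door lies fully open on its stop and the pull rod is back in both forks of its rest. I handed the job in at about 30 s on the robot's clock; no verdict was reported.

**What I did:** I took the rod and felt the prong into the eye, with about 3 N of brief contact. I swung the eye straight out and pulled; the highest pull I read was 3.5 N, just before the latch let go. The door came down slowly with the prong still in the eye. I then unhooked sideways, laid the rod back and moved the arm clear.

**Last checks:**
- **Door:** its slope was -0.042, which matches the 1.53 rad stop. The wrist load had dropped to about the rod's own weight before I unhooked.
- **Eye:** it hangs free under the door. I did not measure how far below the door it hangs.
- **Rod:** it is level, with yaw 9.86° against 9.84° at the start, and its centre is within 1 mm of where it was.
- **Bench:** the other things look unmoved in both views, compared by eye only.

**Disagreements:** the two cameras differed by 2–3 mm sideways on where the eye and prong were, about the stated calibration error. It did not affect the hooking. By my measurement the rod started about 4 mm short of the rest's centre, and I put it back there, as found, rather than centring it.

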